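Serve out a set of clay beads at the craft table

TASK

Make up the next guest's decorating set: first put every square clay bead left in the sorting tray into the white tub with the beads already there, then pick up the tub and tip all the beads out of it into the bowl, and stand the empty tub back upright, wholly on its round black rubber mat. Every square bead must end in the bowl; leave the round clay buttons, the glue, the pens and the knife where they are, and keep the bowl standing upright.

Things in the scene. Friction and masses are not known exactly. Their poses are not given: they have to be found in the camera images.
- tub: open white plastic tub, round, 90 mm high, 68 mm outside diameter at the rim, 63 mm at the foot, wall 3.5 mm, floor 5 mm thick, 150 g. Stands on the rubber mat at the start. Origin at the centre of its underside, z up along its axis.
- tub_rim (a point): centre of the tub's mouth, 90 mm above its underside.
- mat: round black rubber mat, fixed, 120 mm diameter, 4 mm thick: the tub's place. Origin at the centre of its underside, on the table.
- bowl: loose white ceramic bowl, 55 mm high, 156 mm diameter at the rim (146 mm inside), tapering to a 90 mm foot, inner floor 6 mm up, 450 g. Origin at the centre of its underside, z up.
- tray: flat grey plastic sorting tray, fixed, 172 mm (its x) by 324 mm (its y), 14 mm high over all, with 2 (x) by 4 (y) compartments of 80 by 76 mm inside, centred at x = -42, 42 and y = -120, -40, 40, 120 mm from its origin. Floor and walls 4 mm thick, so the walls rise 10 mm above the inner floor. Origin at the centre of its underside, on the table.
- bead1: a chunky square bead of glazed, rather slippery clay (it slides out when the tub is tipped 30 to 35 degrees past level): 16 x 16 mm (its x, y), 13 mm thick along its z, with a dark bore through it, 10 g. Origin at its centre. In one of the tray's compartments at the start, near its middle, lying flat, or absent.
- bead2: a chunky square bead of glazed, rather slippery clay (it slides out when the tub is tipped 30 to 35 degrees past level): 16 x 16 mm (its x, y), 13 mm thick along its z, with a dark bore through it, 10 g. Origin at its centre. In one of the tray's compartments at the start, near its middle, lying flat, or absent.
- bead3: a chunky square bead of glazed, rather slippery clay (it slides out when the tub is tipped 30 to 35 degrees past level): 16 x 16 mm (its x, y), 13 mm thick along its z, with a dark bore through it, 10 g. Origin at its centre. In one of the tray's compartments at the start, near its middle, lying flat, or absent.
- bead4: a chunky square bead of glazed, rather slippery clay (it slides out when the tub is tipped 30 to 35 degrees past level): 16 x 16 mm (its x, y), 13 mm thick along its z, with a dark bore through it, 10 g. Origin at its centre. In one of the tray's compartments at the start, near its middle, lying flat, or absent.
- bead5: a chunky square bead of glazed, rather slippery clay (it slides out when the tub is tipped 30 to 35 degrees past level): 16 x 16 mm (its x, y), 13 mm thick along its z, with a dark bore through it, 10 g. Origin at its centre. In one of the tray's compartments at the start, near its middle, lying flat, or absent.
- bead6: a chunky square bead of glazed, rather slippery clay (it slides out when the tub is tipped 30 to 35 degrees past level): 16 x 16 mm (its x, y), 13 mm thick along its z, with a dark bore through it, 10 g. Origin at its centre. In one of the tray's compartments at the start, near its middle, lying flat, or absent.
- bead7: a chunky square bead of glazed, rather slippery clay (it slides out when the tub is tipped 30 to 35 degrees past level): 16 x 16 mm (its x, y), 13 mm thick along its z, with a dark bore through it, 10 g. Origin at its centre. In the tub at the start, or absent.
- bead8: a chunky square bead of glazed, rather slippery clay (it slides out when the tub is tipped 30 to 35 degrees past level): 16 x 16 mm (its x, y), 13 mm thick along its z, with a dark bore through it, 10 g. Origin at its centre. In the tub at the start, or absent.
- bead9: a chunky square bead of glazed, rather slippery clay (it slides out when the tub is tipped 30 to 35 degrees past level): 16 x 16 mm (its x, y), 13 mm thick along its z, with a dark bore through it, 10 g. Origin at its centre. In the tub at the start, or absent.
- bead10: a chunky square bead of glazed, rather slippery clay (it slides out when the tub is tipped 30 to 35 degrees past level): 16 x 16 mm (its x, y), 13 mm thick along its z, with a dark bore through it, 10 g. Origin at its centre. In the tub at the start, or absent.
- button1: round clay button, 32 mm diameter, 12 mm thick, in a tray compartment: not wanted, stays there. Origin at its centre.
- button2: round clay button, 32 mm diameter, 12 mm thick, in a tray compartment: not wanted, stays there. Origin at its centre.
- glue: standing white glue bottle with an orange nozzle, 48 mm diameter, 150 mm high. Bystander. Origin at the centre of its underside.
- pen1: lying marker pen, 130 mm long along x, 15 mm thick. Bystander. Origin under its middle.
- pen2: lying marker pen, 130 mm long along x, 15 mm thick. Bystander. Origin under its middle.
- knife: lying orange craft knife with its blade in, 150 mm long along x, 28 mm wide, 20 mm high. Bystander. Origin under its middle.

How it is judged (in metres and radians):
On the way, in this order (a step that is already met when the one before it is completed fails the run):
1. every square bead from the tray is in the tub, the tub upright (z of bead1 in the frame of tub between 0 and 0.09 m and x of bead1 in the frame of tub between -0.031 and 0.031 m and y of bead1 in the frame of tub between -0.031 and 0.031 m and z of bead2 in the frame of tub between 0 and 0.09 m and x of bead2 in the frame of tub between -0.031 and 0.031 m and y of bead2 in the frame of tub between -0.031 and 0.031 m and z of bead3 in the frame of tub between 0 and 0.09 m and x of bead3 in the frame of tub between -0.031 and 0.031 m and y of bead3 in the frame of tub between -0.031 and 0.031 m and z of bead4 in the frame of tub between 0 and 0.09 m and x of bead4 in the frame of tub between -0.031 and 0.031 m and y of bead4 in the frame of tub between -0.031 and 0.031 m and z of bead5 in the frame of tub between 0 and 0.09 m and x of bead5 in the frame of tub between -0.031 and 0.031 m and y of bead5 in the frame of tub between -0.031 and 0.031 m and z of bead6 in the frame of tub between 0 and 0.09 m and x of bead6 in the frame of tub between -0.031 and 0.031 m and y of bead6 in the frame of tub between -0.031 and 0.031 m and angle between tub's own z axis and vertical below 0.3 rad), for 0.2 s.
2. the tub is lifted and tipped with its mouth over the bowl (angle between tub's own z axis and vertical above 1.4 rad and horizontal distance between tub_rim and bowl below 0.08 m and height (world z) of tub_rim above 0.05 m), for 0.1 s.
At the end, for the whole second after the job is handed in: Every square bead present lies at rest in the bowl (centre within 72 mm of the bowl's axis and under 60 mm above its foot); the bowl stands upright on the table; the tub stands upright (within 0.1 rad) and at rest on the rubber mat, its centre within 30 mm of the mat's (horizontal distance between each of bead1, bead2, bead3, bead4, bead5, bead6, bead7, bead8, bead9, bead10 and bowl below 0.072 m and z of bead1 in the frame of bowl between 0 and 0.06 m and linear speed of each of bead1, bead2, bead3, bead4, bead5, bead6, bead7, bead8, bead9, bead10 below 0.03 m/s and z of bead2 in the frame of bowl between 0 and 0.06 m and z of bead3 in the frame of bowl between 0 and 0.06 m and z of bead4 in the frame of bowl between 0 and 0.06 m and z of bead5 in the frame of bowl between 0 and 0.06 m and z of bead6 in the frame of bowl between 0 and 0.06 m and z of bead7 in the frame of bowl between 0 and 0.06 m and z of bead8 in the frame of bowl between 0 and 0.06 m and z of bead9 in the frame of bowl between 0 and 0.06 m and z of bead10 in the frame of bowl between 0 and 0.06 m and angle between bowl's own z axis and vertical below 0.15 rad and height (world z) of bowl below 0.01 m and horizontal distance between tub and mat below 0.03 m and angle between tub's own z axis and vertical below 0.1 rad and height (world z) of tub below 0.012 m and linear speed of each of tub, bowl below 0.02 m/s); the robot touches nothing.
It fails at once if a bystander (button, glue, pen or knife) is moved more than 30 mm (distance of any of button1, button2, glue, pen1, pen2, knife from where it was at the start of the episode above 0.03 m).
Of bead1, bead2, bead3, bead4, bead5, bead6 only 4 to 6 are there at a start; the rules pass over those that are not, and their reading is None.
Of bead7, bead8, bead9, bead10 only 3 to 4 are there at a start; the rules pass over those that are not, and their reading is None.
At some moment in a run one of bowl, tub may be knocked a few centimetres aside while the robot is not near it.
It also fails if it takes over 210 s, if anything falls off the work surface, if the arm or the gripper's body presses on something with over 40 N, if the wrist force passes 120 N, or if a joint passes its speed limit or range.

ROBOT

A 6-joint arm with a two-finger parallel gripper is mounted at the origin on the work surface. World frame = base frame: x ahead of the robot, y to its left, z up, the work surface at z = 0. Lengths are in m, angles in degrees, forces in N, time in s.
With the tool pointing down it reaches from about 0.3 to 0.75 m from the base axis. Payload 8.5 kg.
Tool frame: the origin (TCP) lies on the centre line of the jaws, within the pads' length; the fingertips stand 17 mm ahead of it and the grasp point (between the pads) lies 2 mm behind it (env.tip_extent is the distance from the TCP to the fingertips, in m); z points along the fingers, y is the direction in which the jaws open and shut (so a half turn about z gives the same grasp; the last joint's range is limited). The gripper opens to 85 mm and grips with 20 to 120 N. Pads are 22 mm wide; open, the fingers measure 114 mm over their backs; the gripper's body (76 mm by 85 mm) begins 54 mm behind the grasp point. The pads swing forward as they close: fully open they stand 13 mm farther back than shut.
Start: joints at [-75.877, 21.807, 74.336, -0, 83.858, -12.336], TCP at [0.245, -0.492, 0.248] pointing down, gripper open.
Joint ranges: [-178.18, 178.18], [-50.72, 133.34], [12.68, 142.11], [-81.47, 261.47], [9.98, 163.14], [-165.26, 165.26]. Speed limits (degrees/s): [136.94, 136.94, 180, 180, 180, 180].

INTERFACE

Orientations are given as a 3x3 rotation matrix whose columns are the frame's x, y, z axes.
In Python, from rig import telemetry, get_image, camera_params, close_job, env gives the robot as it stands.
- The arm moves only by the tool apply_moves, never from a script. Its argument "motion" is a list of rows, each an object of numbers: "tx", "ty", "tz": the shift along the tool's x, y, z in cm; "turn": the turn about the tool's z in degrees; "jaw": the gripper's target within -1 to 1 (fully open at 1, half-way at 0, shut at -1). In form: [{"tx": .., "ty": .., "tz": .., "turn": .., "jaw": ..}, ...]. A call has 1 to 5 rows; each row is the pose to reach, as a shift and turn from the pose measured when the call began, along the tool's axes at that moment; what a row does not reach only later rows make up. A row lasts 1/12 s, in which the tool goes at most 41.7 mm and 7.16 degrees, less where a joint would pass 70% of its speed; a pose out of reach is approached as far as the arm can. A call with a gripper value outside its range is refused whole. The fingers move at their own pace and stop on an object; "squeeze" is the grip in N (left out, the last holds). Time passes only in rows, so rows that repeat a pose let the fingers close. It gives the time, the measured TCP pose, the force and the opening at its end, in the units of the state.
- telemetry.observe(): the state, without advancing time (a new reading comes with each control period).
- get_image(name): name is "scene" or "side" or "wrist"; returns (picture, depth): 420x560x3 uint8, red, green, blue; 420x560 float32, m along the optical axis (not along the pixel's ray), 0 where there is no reading.
- camera_params(name): a dict with "fx", "fy", "cx", "cy" (pixels), "rvec" (rotation vector, rad) and "tvec" (3), from world to camera coordinates, as OpenCV has them. Camera axes: x right, y down, z forward; pixel columns grow to the right and rows downward; lengths in m; the calibration is good to about 2 mm. A picture is of the moment at which its call begins: read the wrist's pose just before it. camera_params takes no time and is no camera call; for the wrist camera it gives the pose at the moment of the call.
- close_job(): hands the job in, once; it reports no verdict.
The state is a dict: "time_s": time; "q": joint angles; "qvel": joint speeds; "joint_efforts": joint torques, N m; "position": TCP position; "tool_rot": TCP orientation; "ft_force": force on the tool from outside, world axes, zero at the start; "wrist_torque": the same for the moment, N m; "grip_width": finger opening in m.
Only numpy, scipy, OpenCV 4.12 (cv2) and the standard library are available. Lean on these libraries where they do the work, as an engineer would, in place of code of your own. Each camera call takes 0.05 s, during which the arm holds its last target. There are 200 camera calls.

## Working session

There is one attempt and no reset: what is moved stays moved. The work goes in short steps, Python scripts to look and compute and a tool call to move; the robot and the scene stay as the last step left them, time stands still between calls to the robot, and variables do not carry over. Pictures are saved under pics/ and viewed, about 12 in all and at most 16, crops included, and the job is handed in when it is done.

Besides the shell and the picture viewer there is one more tool, called after "Emit:" by a JSON object that holds its "op" and its "data". apply_moves: Moves the arm, as the interface text tells. Its arguments: {"type":"object","properties":{"motion":{"type":"array"},"squeeze":{"type":"number"}},"required":["motion"]}

```bash
ls; mkdir -p pics
python3 - <<'E'
from rig import telemetry, get_image, camera_params, env
import cv2,numpy as np
s=telemetry.observe();print({k:np.round(v,3).tolist() for k,v in s.items()}, [a for a in dir(env) if a[0]!='_'])
for n in("scene","side","wrist"):
    im,d=get_image(n);cv2.imwrite(f"pics/{n}0.png",im[:,:,::-1]);np.save(f"pics/{n}0.npy",d)
    p=camera_params(n);print(n,{k:np.round(v,3).tolist() for k,v in p.items()})
a=cv2.imread("pics/scene0.png");b=cv2.imread("pics/side0.png")
cv2.imwrite("pics/ab.png",cv2.resize(np.hstack([a,b]),(800,300)))
E
```

```text
pics
{'time_s': 0.0, 'q': [-75.878, 21.841, 74.387, 0.001, 83.859, -12.337], 'qvel': [0.128, 0.015, -0.064, -0.101, 0.041, 0.015], 'joint_efforts': [0.001, -44.846, -23.128, -0.0, 0.005, 0.0], 'position': [0.245, -0.492, 0.248], 'tool_rot': [[0.895, 0.446, -0.0], [0.446, -0.895, 0.001], [0.0, -0.001, -1.0]], 'ft_force': [-0.128, 0.417, 0.143], 'wrist_torque': [0.055, 0.034, 0.013], 'grip_width': 0.085} ['MotionError', 'tip_extent']
scene {'fx': 447.834, 'fy': 447.834, 'cx': 277.67, 'cy': 208.084, 'rvec': [1.428, 2.046, -0.911], 'tvec': [0.224, -0.312, 1.527]}
side {'fx': 417.206, 'fy': 417.206, 'cx': 280.967, 'cy': 200.761, 'rvec': [0.943, -2.501, 1.071], 'tvec': [0.441, 0.338, 0.719]}
wrist {'fx': 306.66, 'fy': 306.66, 'cx': 283.219, 'cy': 214.495, 'rvec': [-2.45, 1.518, 0.227], 'tvec': [-0.549, -0.037, 0.378]}
```

View pics/scene0.png

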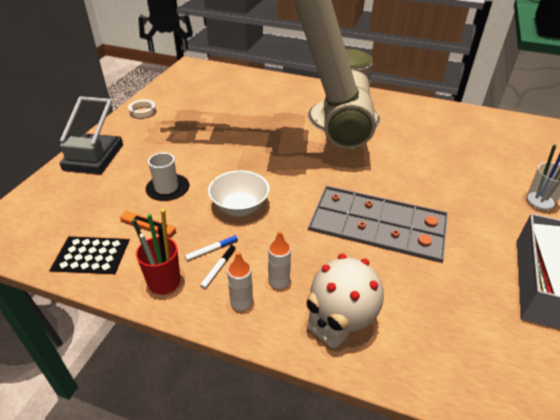

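View pics/side0.png

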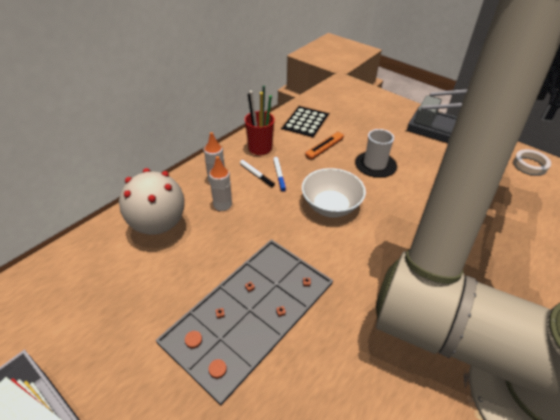

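The scene view shows four square beads in the tray at (335,198), (369,205), (362,226) and (396,234). The buttons are at (432,221) and (425,240), the tub on its mat at (164,175), and the bowl at (239,195). The side view agrees. Now I'll localise them.

```bash
cat > h.py <<'E'
import cv2,numpy as np
from rig import telemetry, get_image, camera_params
def cloud(d,p):
    R=cv2.Rodrigues(np.array(p["rvec"],float))[0];t=np.array(p["tvec"],float)
    v,u=np.indices(d.shape)
    c=np.stack([(u-p["cx"])/p["fx"]*d,(v-p["cy"])/p["fy"]*d,d],-1)
    return (c-t.reshape(3))@R
def proj(P,p):
    return cv2.projectPoints(np.array(P,float).reshape(-1,1,3),np.array(p["rvec"],float),np.array(p["tvec"],float),np.array([[p["fx"],0,p["cx"]],[0,p["fy"],p["cy"]],[0,0,1]]),None)[0][:,0]
def circ(pts):
    A=np.c_[2*pts[:,:2],np.ones(len(pts))];s=np.linalg.lstsq(A,(pts[:,:2]**2).sum(1),rcond=None)[0]
    return s[0],s[1],np.sqrt(s[2]+s[0]**2+s[1]**2)
def red(im):
    h=cv2.cvtColor(im,cv2.COLOR_RGB2HSV);return (((h[...,0]<9)|(h[...,0]>174))&(h[...,1]>130)&(h[...,2]>60)).astype(np.uint8)
E
python3 - <<'E'
from h import *
np.set_printoptions(precision=3,suppress=True)
for n in("scene","side"):
    d=np.load(f"pics/{n}0.npy");im=cv2.imread(f"pics/{n}0.png")[:,:,::-1].copy();p=camera_params(n);W=cloud(d,p)
    m=red(im);k,l,st,ce=cv2.connectedComponentsWithStats(m)
    print(n)
    for i in range(1,k):
        if st[i,4]>12:
            q=W[l==i];q=q[(q[:,2]<.03)&(q[:,2]>.008)]
            if len(q)>5: print(ce[i].round(),st[i,4],np.median(q,0),'z98',np.percentile(q[:,2],95), 'bbmid',(q[:,:2].min(0)+q[:,:2].max(0))/2,np.ptp(q[:,:2],axis=0))
    # bowl rim, tub rim
    for nm,(u,v),zr,r in (("bowl",(239,190) if n=="scene" else (333,190),.055,70),("tub",(164,165) if n=="scene" else (379,140),.094,35)):
        s=W[v-45:v+45,u-45:u+45].reshape(-1,3);q=s[np.abs(s[:,2]-zr)<.003];
        if len(q)>10:print(nm,len(q),circ(q),q.min(0),q.max(0),s[:,2].max())
    g=W.reshape(-1,3);hh=cv2.cvtColor(im,cv2.COLOR_RGB2HSV).reshape(-1,3)
    dk=(hh[:,2]<50)&(g[:,2]<.015)&(g[:,2]>-.005)
    c=(239,190)
    u,v=(164,180) if n=="scene" else (376,163)
    vv,uu=np.indices(d.shape);near=(abs(uu-u)<30)&(abs(vv-v)<20)
    q=g[dk&near.ravel()];h_=cv2.convexHull(q[:,:2].astype(np.float32));print("mat",len(q),cv2.minEnclosingCircle(h_))
E
python3 - <<'E'
import cv2,numpy as np
a=cv2.imread("pics/scene0.png")[150:270,110:460];b=cv2.imread("pics/side0.png")[110:400,150:410]
a=cv2.resize(a,None,fx=2.28,fy=2.28)
cv2.imwrite("pics/c.png",a)
E
```

```text
scene
[335. 198.] 26 [0.446 0.084 0.016] z98 0.019052040834985285 bbmid [0.445 0.084] [0.018 0.015]
[368. 204.] 27 [0.441 0.171 0.016] z98 0.018521364231665748 bbmid [0.44  0.171] [0.014 0.014]
[430. 223.] 31 [0.457 0.327 0.014] z98 0.016493624398998458 bbmid [0.455 0.33 ] [0.015 0.028]
[362. 225.] 30 [0.527 0.171 0.016] z98 0.01901946078871061 bbmid [0.525 0.172] [0.014 0.013]
[395. 234.] 34 [0.527 0.252 0.016] z98 0.01876136749868422 bbmid [0.526 0.253] [0.017 0.015]
[160. 269.] 1514 [ 0.867 -0.178  0.02 ] z98 0.029229657655808462 bbmid [ 0.847 -0.197] [0.062 0.068]
[424. 243.] 38 [0.532 0.324 0.014] z98 0.017831084060372118 bbmid [0.526 0.324] [0.022 0.028]
bowl 276 (np.float64(0.5470801760871126), np.float64(-0.14801610573941457), np.float64(0.07449312752660751)) [ 0.468 -0.225  0.052] [ 0.625 -0.073  0.058] 0.7752453152696519
tub 96 (np.float64(0.5526117745406272), np.float64(-0.3631225917270253), np.float64(0.0322087428856763)) [ 0.517 -0.398  0.091] [ 0.586 -0.33   0.097] 0.7752453152696519
mat 398 ((0.548559844493866, -0.3613305687904358), 0.05644628405570984)
side
[259. 135.
[... 372 characters left out ...]
220. 313.] 42 [0.52  0.255 0.017] z98 0.020337368253992773 bbmid [0.52  0.255] [0.013 0.015]
[193. 339.] 158 [0.517 0.325 0.017] z98 0.019271273406311636 bbmid [0.518 0.325] [0.028 0.028]
[217. 369.] 199 [0.442 0.334 0.017] z98 0.01881434679922645 bbmid [0.444 0.333] [0.028 0.029]
bowl 376 (np.float64(0.543728968087938), np.float64(-0.18065325733896187), np.float64(0.08599537423807817)) [ 0.47  -0.338  0.052] [ 0.625 -0.069  0.058] 0.7352322483940316
tub 104 (np.float64(0.5388378073059326), np.float64(-0.43714579409165355), np.float64(0.08634946539573297)) [ 0.517 -0.587  0.091] [ 0.584 -0.328  0.097] 0.7352322483940316
mat 350 ((0.5451425313949585, -0.35833102464675903), 0.0550805926322937)
```

View pics/wrist0.png

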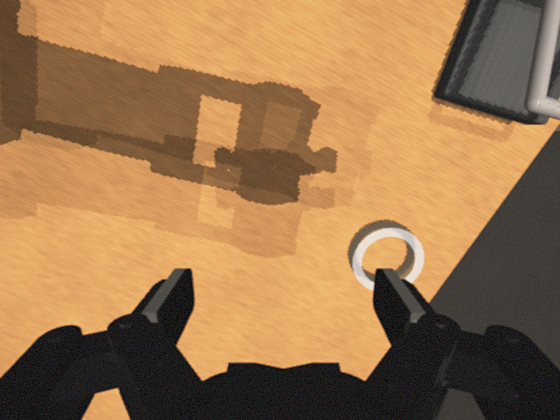

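Wrist view: only the fingers and bare table with a roll of tape. I need the tub tipped, but the moves have no tilt. I'll test in free air how an out-of-reach target behaves.

Emit:
{"op": "apply_moves", "data": {"motion": [{"tz":-4,"ty":4},{"tz":-8,"ty":8},{"tz":-12,"ty":12},{"tz":-14,"ty":16},{"tz":-14,"ty":20}]}}

```text
invalid input
```

Emit:
{"op": "apply_moves", "data": {"motion": [{"ty":4},{"ty":8},{"ty":12},{"ty":16},{"ty":20}]}}

```text
invalid input
```

```bash
python3 -c "
from h import *
s=telemetry.observe();print({k:np.round(v,3).tolist() for k,v in s.items()})"
```

```text
{'time_s': 0.15, 'q': [-75.877, 21.833, 74.369, -0.001, 83.86, -12.337], 'qvel': [-0.033, -0.141, -0.188, 0.008, 0.089, 0.069], 'joint_efforts': [0.003, -44.862, -23.135, -0.0, 0.004, 0.0], 'position': [0.245, -0.492, 0.248], 'tool_rot': [[0.895, 0.446, -0.0], [0.446, -0.895, 0.001], [0.0, -0.001, -1.0]], 'ft_force': [0.093, 0.14, -0.879], 'wrist_torque': [0.032, -0.04, -0.04], 'grip_width': 0.086}
```

All fields are needed in each row.

Emit:
{"op": "apply_moves", "data": {"motion": [{"tx":0,"ty":4,"tz":-4,"turn":0,"jaw":1},{"tx":0,"ty":8,"tz":-8,"turn":0,"jaw":1},{"tx":0,"ty":12,"tz":-12,"turn":0,"jaw":1},{"tx":0,"ty":16,"tz":-14,"turn":0,"jaw":1},{"tx":0,"ty":20,"tz":-14,"turn":0,"jaw":1}]}}

```text
time_s: 0.57
position: [0.3127, -0.6283, 0.374]
tool_rot: [[0.895, 0.446, 0.001], [0.446, -0.895, -0.004], [-0.001, 0.004, -1.0]]
ft_force: [0.9, -0.3, -0.4]
grip_width: 0.0855
```

Emit:
{"op": "apply_moves", "data": {"motion": [{"tx":0,"ty":4,"tz":0,"turn":0,"jaw":1},{"tx":0,"ty":8,"tz":0,"turn":0,"jaw":1},{"tx":0,"ty":12,"tz":0,"turn":0,"jaw":1},{"tx":0,"ty":16,"tz":0,"turn":0,"jaw":1},{"tx":0,"ty":20,"tz":0,"turn":0,"jaw":1}]}}

```text
time_s: 0.98
position: [0.344, -0.6915, 0.3301]
tool_rot: [[0.895, 0.445, 0.013], [0.446, -0.895, -0.028], [-0.001, 0.03, -1.0]]
ft_force: [0.8, 1.0, 1.5]
grip_width: 0.0854
```

```bash
python3 -c "
from h import *
s=telemetry.observe();print({k:np.round(v,3).tolist() for k,v in s.items()})"
```

```text
{'time_s': 0.983, 'q': [-72.363, 48.071, 12.68, 0.231, 117.526, -8.719], 'qvel': [0.813, 6.744, 0.054, -0.109, -8.797, 0.777], 'joint_efforts': [-0.161, -64.11, -24.843, 0.019, 0.042, -0.011], 'position': [0.344, -0.691, 0.33], 'tool_rot': [[0.895, 0.445, 0.013], [0.446, -0.895, -0.028], [-0.001, 0.03, -1.0]], 'ft_force': [0.766, 0.99, 1.532], 'wrist_torque': [0.029, 0.05, -0.023], 'grip_width': 0.085}
```

Emit:
{"op": "apply_moves", "data": {"motion": [{"tx":0,"ty":30,"tz":-40,"turn":0,"jaw":1},{"tx":0,"ty":30,"tz":-40,"turn":0,"jaw":1},{"tx":0,"ty":30,"tz":-40,"turn":0,"jaw":1},{"tx":0,"ty":30,"tz":-40,"turn":0,"jaw":1},{"tx":0,"ty":30,"tz":-40,"turn":0,"jaw":1}]}}

```text
time_s: 1.4
position: [0.3295, -0.6617, 0.3931]
tool_rot: [[0.895, 0.445, 0.024], [0.446, -0.894, -0.052], [-0.002, 0.057, -0.998]]
ft_force: [-0.7, -1.1, 0.3]
grip_width: 0.0855
```

Emit:
{"op": "apply_moves", "data": {"motion": [{"tx":0,"ty":30,"tz":-40,"turn":0,"jaw":1},{"tx":0,"ty":30,"tz":-40,"turn":0,"jaw":1},{"tx":0,"ty":30,"tz":-40,"turn":0,"jaw":1},{"tx":0,"ty":30,"tz":-40,"turn":0,"jaw":1},{"tx":0,"ty":30,"tz":-40,"turn":0,"jaw":1}]}}

```text
time_s: 1.82
position: [0.316, -0.6343, 0.442]
tool_rot: [[0.895, 0.444, 0.034], [0.446, -0.892, -0.073], [-0.002, 0.081, -0.997]]
ft_force: [0.0, -0.0, -0.9]
grip_width: 0.0855
```

```bash
python3 -c "
from h import *
s=telemetry.observe();print({k:np.round(v,3).tolist() for k,v in s.items()})"
```

```text
{'time_s': 1.817, 'q': [-73.294, 39.204, 12.685, 0.801, 123.521, -9.291], 'qvel': [-0.973, -6.677, 0.209, 0.075, 7.171, -0.809], 'joint_efforts': [0.098, -59.797, -23.445, 0.022, -0.364, 0.016], 'position': [0.316, -0.634, 0.442], 'tool_rot': [[0.895, 0.444, 0.034], [0.446, -0.892, -0.073], [-0.002, 0.081, -0.997]], 'ft_force': [0.037, -0.017, -0.882], 'wrist_torque': [0.089, -0.014, 0.001], 'grip_width': 0.086}
```

Emit:
{"op": "apply_moves", "data": {"motion": [{"tx":0,"ty":-10,"tz":-20,"turn":0,"jaw":1},{"tx":0,"ty":-10,"tz":-20,"turn":0,"jaw":1},{"tx":0,"ty":-10,"tz":-20,"turn":0,"jaw":1},{"tx":0,"ty":-10,"tz":-20,"turn":0,"jaw":1},{"tx":0,"ty":-10,"tz":-20,"turn":0,"jaw":1}]}}

```text
time_s: 2.23
position: [0.2581, -0.5168, 0.5775]
tool_rot: [[0.895, 0.444, 0.04], [0.446, -0.891, -0.087], [-0.003, 0.096, -0.995]]
ft_force: [0.1, -0.4, -0.1]
grip_width: 0.0857
```

Emit:
{"op": "apply_moves", "data": {"motion": [{"tx":0,"ty":-15,"tz":-20,"turn":0,"jaw":1},{"tx":0,"ty":-15,"tz":-20,"turn":0,"jaw":1},{"tx":0,"ty":-15,"tz":-20,"turn":0,"jaw":1},{"tx":0,"ty":-15,"tz":-20,"turn":0,"jaw":1},{"tx":0,"ty":-15,"tz":-20,"turn":0,"jaw":1}]}}

```text
time_s: 2.65
position: [0.1887, -0.3759, 0.6805]
tool_rot: [[0.895, 0.444, 0.045], [0.446, -0.89, -0.097], [-0.003, 0.107, -0.994]]
ft_force: [-0.2, 0.8, 0.2]
grip_width: 0.0853
```

Emit:
{"op": "apply_moves", "data": {"motion": [{"tx":0,"ty":-20,"tz":-20,"turn":0,"jaw":1},{"tx":0,"ty":-20,"tz":-20,"turn":0,"jaw":1},{"tx":0,"ty":-20,"tz":-20,"turn":0,"jaw":1},{"tx":0,"ty":-20,"tz":-20,"turn":0,"jaw":1},{"tx":0,"ty":-20,"tz":-20,"turn":0,"jaw":1}]}}

```text
time_s: 3.07
position: [0.1135, -0.2219, 0.7457]
tool_rot: [[0.895, 0.444, 0.047], [0.447, -0.889, -0.105], [-0.005, 0.115, -0.993]]
ft_force: [-0.8, -1.1, 0.4]
grip_width: 0.0853
```

```bash
python3 -c "
from h import *
s=telemetry.observe();print({k:np.round(v,3).tolist() for k,v in s.items() if k[0] in 'qpt'})"
```

```text
{'time_s': 3.067, 'q': [-94.585, 0.701, 12.679, 9.598, 160.584, -21.9], 'qvel': [-48.919, -27.347, -0.01, 26.342, 28.532, -21.942], 'position': [0.113, -0.222, 0.746], 'tool_rot': [[0.895, 0.444, 0.047], [0.447, -0.889, -0.105], [-0.005, 0.115, -0.993]]}
```

Emit:
{"op": "apply_moves", "data": {"motion": [{"tx":0,"ty":-20,"tz":-10,"turn":0,"jaw":1},{"tx":0,"ty":-20,"tz":-10,"turn":0,"jaw":1},{"tx":0,"ty":-20,"tz":-10,"turn":0,"jaw":1},{"tx":0,"ty":-20,"tz":-10,"turn":0,"jaw":1},{"tx":0,"ty":-20,"tz":-10,"turn":0,"jaw":1}]}}

```text
time_s: 3.48
position: [0.1136, -0.1578, 0.7605]
tool_rot: [[0.897, 0.442, 0.033], [0.441, -0.885, -0.151], [-0.037, 0.15, -0.988]]
ft_force: [-0.8, 0.5, -0.2]
grip_width: 0.0852
```

```bash
python3 -c "
from h import *
s=telemetry.observe();print({k:np.round(v,3).tolist() for k,v in s.items() if k[0] in 'qpt'})"
```

```text
{'time_s': 3.483, 'q': [-95.866, -4.483, 12.69, 9.578, 163.112, -22.859], 'qvel': [28.259, -0.69, 0.161, -12.22, -0.115, 15.153], 'position': [0.114, -0.158, 0.76], 'tool_rot': [[0.897, 0.442, 0.033], [0.441, -0.885, -0.151], [-0.037, 0.15, -0.988]]}
```

Emit:
{"op": "apply_moves", "data": {"motion": [{"tx":0,"ty":-200,"tz":0,"turn":0,"jaw":1},{"tx":0,"ty":-200,"tz":0,"turn":0,"jaw":1},{"tx":0,"ty":-200,"tz":0,"turn":0,"jaw":1},{"tx":0,"ty":-200,"tz":0,"turn":0,"jaw":1},{"tx":0,"ty":-200,"tz":0,"turn":0,"jaw":1}]}}

```text
time_s: 3.9
position: [0.1097, -0.0993, 0.7273]
tool_rot: [[0.895, 0.446, -0.018], [0.439, -0.887, -0.14], [-0.078, 0.117, -0.99]]
ft_force: [-0.7, -0.3, 0.5]
grip_width: 0.0854
```

```bash
python3 -c "
from h import *
s=telemetry.observe();print({k:np.round(v,3).tolist() for k,v in s.items() if k[0] in 'qpt'})"
```

```text
{'time_s': 3.9, 'q': [-93.262, -13.85, 28.36, -1.439, 157.4, -31.044], 'qvel': [100.869, -14.071, 41.892, -33.39, -33.135, 63.379], 'position': [0.11, -0.099, 0.727], 'tool_rot': [[0.895, 0.446, -0.018], [0.439, -0.887, -0.14], [-0.078, 0.117, -0.99]]}
```

Emit:
{"op": "apply_moves", "data": {"motion": [{"tx":4,"ty":0,"tz":2,"turn":0,"jaw":1},{"tx":8,"ty":1,"tz":4,"turn":0,"jaw":1},{"tx":12,"ty":1,"tz":6,"turn":0,"jaw":1},{"tx":16,"ty":2,"tz":7,"turn":0,"jaw":1},{"tx":19,"ty":2,"tz":9,"turn":0,"jaw":1}]}}

```text
time_s: 4.32
position: [0.181, -0.0823, 0.6866]
tool_rot: [[0.895, 0.446, -0.016], [0.44, -0.888, -0.137], [-0.076, 0.116, -0.99]]
ft_force: [-0.8, -2.4, 0.4]
grip_width: 0.0854
```

Emit:
{"op": "apply_moves", "data": {"motion": [{"tx":4,"ty":0,"tz":2,"turn":0,"jaw":1},{"tx":8,"ty":1,"tz":4,"turn":0,"jaw":1},{"tx":12,"ty":1,"tz":6,"turn":0,"jaw":1},{"tx":16,"ty":2,"tz":7,"turn":0,"jaw":1},{"tx":19,"ty":2,"tz":9,"turn":0,"jaw":1}]}}

```text
time_s: 4.73
position: [0.3422, -0.0324, 0.5961]
tool_rot: [[0.894, 0.448, -0.016], [0.442, -0.886, -0.138], [-0.076, 0.116, -0.99]]
ft_force: [0.6, -1.4, 0.5]
grip_width: 0.0854
```

Emit:
{"op": "apply_moves", "data": {"motion": [{"tx":2,"ty":-4,"tz":0,"turn":0,"jaw":1},{"tx":4,"ty":-8,"tz":0,"turn":0,"jaw":1},{"tx":6,"ty":-12,"tz":1,"turn":0,"jaw":1},{"tx":7,"ty":-15,"tz":1,"turn":0,"jaw":1},{"tx":9,"ty":-18,"tz":2,"turn":0,"jaw":1}]}}

```text
time_s: 5.15
position: [0.34, 0.1676, 0.5489]
tool_rot: [[0.893, 0.45, -0.014], [0.444, -0.885, -0.139], [-0.075, 0.118, -0.99]]
ft_force: [1.7, 0.4, 0.1]
grip_width: 0.0855
```

Emit:
{"op": "apply_moves", "data": {"motion": [{"tx":2,"ty":-4,"tz":0,"turn":0,"jaw":1},{"tx":4,"ty":-8,"tz":0,"turn":0,"jaw":1},{"tx":6,"ty":-12,"tz":1,"turn":0,"jaw":1},{"tx":7,"ty":-15,"tz":1,"turn":0,"jaw":1},{"tx":9,"ty":-18,"tz":2,"turn":0,"jaw":1}]}}

```text
time_s: 5.57
position: [0.3368, 0.3677, 0.5013]
tool_rot: [[0.892, 0.453, -0.012], [0.447, -0.884, -0.139], [-0.073, 0.118, -0.99]]
ft_force: [1.0, -0.9, 2.0]
grip_width: 0.0855
```

Emit:
{"op": "apply_moves", "data": {"motion": [{"tx":-2,"ty":-4,"tz":0,"turn":0,"jaw":1},{"tx":-4,"ty":-8,"tz":0,"turn":0,"jaw":1},{"tx":-6,"ty":-12,"tz":1,"turn":0,"jaw":1},{"tx":-7,"ty":-15,"tz":1,"turn":0,"jaw":1},{"tx":-9,"ty":-18,"tz":2,"turn":0,"jaw":1}]}}

```text
time_s: 5.98
position: [0.172, 0.4863, 0.4659]
tool_rot: [[0.891, 0.454, -0.011], [0.448, -0.883, -0.14], [-0.073, 0.12, -0.99]]
ft_force: [0.8, 0.2, 0.3]
grip_width: 0.0856
```

```bash
python3 -c "
from h import *
s=telemetry.observe();print({k:np.round(v,3).tolist() for k,v in s.items() if k[0] in 'qpt'})"
```

```text
{'time_s': 5.983, 'q': [59.058, 19.158, 43.982, -4.319, 124.012, 119.89], 'qvel': [49.982, 3.583, 20.84, 8.56, -20.107, 55.537], 'position': [0.172, 0.486, 0.466], 'tool_rot': [[0.891, 0.454, -0.011], [0.448, -0.883, -0.14], [-0.073, 0.12, -0.99]]}
```

Emit:
{"op": "apply_moves", "data": {"motion": [{"tx":3,"ty":-3,"tz":1,"turn":0,"jaw":1},{"tx":6,"ty":-6,"tz":2,"turn":0,"jaw":1},{"tx":9,"ty":-10,"tz":3,"turn":0,"jaw":1},{"tx":12,"ty":-13,"tz":3,"turn":0,"jaw":1},{"tx":15,"ty":-16,"tz":3,"turn":0,"jaw":1}]}}

```text
time_s: 6.4
position: [0.2195, 0.6586, 0.3932]
tool_rot: [[0.89, 0.456, -0.011], [0.451, -0.882, -0.139], [-0.073, 0.119, -0.99]]
ft_force: [1.6, 2.6, 11.8]
grip_width: 0.0855
```

Emit:
{"op": "apply_moves", "data": {"motion": [{"tx":54,"ty":-62,"tz":0,"turn":0,"jaw":1}]}}

```text
time_s: 6.48
position: [0.2226, 0.6752, 0.3674]
tool_rot: [[0.889, 0.458, -0.011], [0.452, -0.881, -0.137], [-0.072, 0.117, -0.99]]
ft_force: [0.0, 0.3, -1.6]
grip_width: 0.0851
```

Emit:
{"op": "apply_moves", "data": {"motion": [{"tx":54,"ty":-62,"tz":0,"turn":0,"jaw":1}]}}

```text
time_s: 6.57
position: [0.2242, 0.69, 0.3482]
tool_rot: [[0.888, 0.46, -0.007], [0.455, -0.881, -0.128], [-0.065, 0.11, -0.992]]
ft_force: [-0.8, -0.3, 0.7]
grip_width: 0.0856
```

Emit:
{"op": "apply_moves", "data": {"motion": [{"tx":54,"ty":-62,"tz":0,"turn":0,"jaw":1}]}}

```text
time_s: 6.65
position: [0.2259, 0.7046, 0.3286]
tool_rot: [[0.887, 0.461, -0.002], [0.458, -0.882, -0.116], [-0.055, 0.102, -0.993]]
ft_force: [-0.9, 0.3, 0.6]
grip_width: 0.0853
```

Emit:
{"op": "apply_moves", "data": {"motion": [{"tx":54,"ty":-62,"tz":0,"turn":0,"jaw":1}]}}

```text
time_s: 6.73
position: [0.2274, 0.7187, 0.3094]
tool_rot: [[0.887, 0.462, 0.003], [0.46, -0.882, -0.103], [-0.045, 0.092, -0.995]]
ft_force: [0.8, -0.4, 1.0]
grip_width: 0.0857
```

```bash
python3 -c "
from h import *
s=telemetry.observe();print({k:np.round(v,3).tolist() for k,v in s.items() if k[0] in 'qpt'})"
```

```text
{'time_s': 6.733, 'q': [64.348, 49.695, 12.733, -3.223, 122.759, 125.175], 'qvel': [4.016, 17.008, -0.348, 2.371, -26.536, 4.879], 'position': [0.227, 0.719, 0.309], 'tool_rot': [[0.887, 0.462, 0.003], [0.46, -0.882, -0.103], [-0.045, 0.092, -0.995]]}
```

Emit:
{"op": "apply_moves", "data": {"motion": [{"tx":39,"ty":-74,"tz":-60,"turn":0,"jaw":1},{"tx":39,"ty":-74,"tz":-60,"turn":0,"jaw":1},{"tx":39,"ty":-74,"tz":-60,"turn":0,"jaw":1},{"tx":39,"ty":-74,"tz":-60,"turn":0,"jaw":1},{"tx":39,"ty":-74,"tz":-60,"turn":0,"jaw":1}]}}

```text
time_s: 7.15
position: [0.186, 0.7296, 0.321]
tool_rot: [[0.886, 0.463, 0.01], [0.462, -0.883, -0.078], [-0.027, 0.074, -0.997]]
ft_force: [0.8, 0.7, 1.0]
grip_width: 0.0855
```

Emit:
{"op": "apply_moves", "data": {"motion": [{"tx":39,"ty":-74,"tz":0,"turn":0,"jaw":1},{"tx":39,"ty":-74,"tz":0,"turn":0,"jaw":1},{"tx":39,"ty":-74,"tz":0,"turn":0,"jaw":1},{"tx":39,"ty":-74,"tz":0,"turn":0,"jaw":1},{"tx":39,"ty":-74,"tz":0,"turn":0,"jaw":1}]}}

```text
time_s: 7.57
position: [0.1577, 0.7839, 0.2357]
tool_rot: [[0.886, 0.463, 0.015], [0.464, -0.884, -0.056], [-0.013, 0.057, -0.998]]
ft_force: [1.5, 0.5, -0.5]
grip_width: 0.0853
```

```bash
python3 -c "
from h import *
s=telemetry.observe();print({k:np.round(v,3).tolist() for k,v in s.items() if k[0] in 'qpt'})"
```

```text
{'time_s': 7.567, 'q': [70.745, 55.003, 12.718, -2.065, 115.034, 132.277], 'qvel': [6.15, 12.651, -0.154, 0.851, -12.754, 6.96], 'position': [0.158, 0.784, 0.236], 'tool_rot': [[0.886, 0.463, 0.015], [0.464, -0.884, -0.056], [-0.013, 0.057, -0.998]]}
```

Emit:
{"op": "apply_moves", "data": {"motion": [{"tx":0,"ty":4,"tz":-1,"turn":0,"jaw":1},{"tx":0,"ty":8,"tz":-2,"turn":0,"jaw":1},{"tx":0,"ty":12,"tz":-3,"turn":0,"jaw":1},{"tx":0,"ty":16,"tz":-4,"turn":0,"jaw":1},{"tx":0,"ty":20,"tz":-4,"turn":0,"jaw":1}]}}

```text
time_s: 7.98
position: [0.2504, 0.6082, 0.2893]
tool_rot: [[0.886, 0.464, 0.017], [0.464, -0.884, -0.053], [-0.009, 0.055, -0.998]]
ft_force: [1.2, 0.8, 0.9]
grip_width: 0.0852
```

Emit:
{"op": "apply_moves", "data": {"motion": [{"tx":0,"ty":4,"tz":0,"turn":0,"jaw":1},{"tx":0,"ty":8,"tz":0,"turn":0,"jaw":1},{"tx":0,"ty":12,"tz":0,"turn":0,"jaw":1},{"tx":0,"ty":16,"tz":0,"turn":0,"jaw":1},{"tx":0,"ty":20,"tz":0,"turn":0,"jaw":1}]}}

```text
time_s: 8.4
position: [0.3437, 0.4297, 0.3006]
tool_rot: [[0.886, 0.463, 0.018], [0.464, -0.884, -0.052], [-0.008, 0.055, -0.998]]
ft_force: [0.5, -1.0, -0.0]
grip_width: 0.0854
```

Emit:
{"op": "apply_moves", "data": {"motion": [{"tx":0,"ty":4,"tz":0,"turn":0,"jaw":1},{"tx":0,"ty":8,"tz":0,"turn":0,"jaw":1},{"tx":0,"ty":12,"tz":0,"turn":0,"jaw":1},{"tx":0,"ty":16,"tz":0,"turn":0,"jaw":1},{"tx":0,"ty":20,"tz":0,"turn":0,"jaw":1}]}}

```text
time_s: 8.82
position: [0.437, 0.2512, 0.312]
tool_rot: [[0.886, 0.463, 0.019], [0.464, -0.884, -0.052], [-0.007, 0.055, -0.998]]
ft_force: [0.2, -0.1, 0.2]
grip_width: 0.0853
```

Emit:
{"op": "apply_moves", "data": {"motion": [{"tx":-1,"ty":2,"tz":0,"turn":0,"jaw":1},{"tx":-1,"ty":4,"tz":0,"turn":0,"jaw":1},{"tx":-1,"ty":4,"tz":0,"turn":0,"jaw":1},{"tx":-1,"ty":4,"tz":0,"turn":0,"jaw":1},{"tx":-1,"ty":4,"tz":0,"turn":0,"jaw":1}]}}

```text
time_s: 9.23
position: [0.4466, 0.2119, 0.3143]
tool_rot: [[0.886, 0.464, 0.019], [0.464, -0.884, -0.052], [-0.007, 0.055, -0.998]]
ft_force: [0.3, 0.4, 0.1]
grip_width: 0.0852
```

Run:
```python
from h import *
np.set_printoptions(precision=3,suppress=True)
s=telemetry.observe();p=camera_params("wrist");im,d=get_image("wrist")
cv2.imwrite("pics/w1.png",im[:,:,::-1]);W=cloud(d,p)
R=cv2.Rodrigues(np.array(p["rvec"]))[0];print(s["position"],s["tool_rot"],s["q"],"cam",-R.T@np.array(p["tvec"]))
m=red(im);k,l,st,ce=cv2.connectedComponentsWithStats(m)
for i in range(1,k):
    if st[i,4]>60:
        q=W[l==i];top=q[q[:,2]>np.percentile(q[:,2],60)-.003]
        r=cv2.minAreaRect(top[:,:2].astype(np.float32)*1000);print(ce[i].round(),st[i,4],np.median(q,0),[np.round(x,1) for x in r])
```

```text
[0.447 0.212 0.314] [[ 0.886  0.464  0.019]
 [ 0.464 -0.884 -0.052]
 [-0.007  0.055 -0.998]] [13.194 13.892 75.144 -3.135 90.55  75.501] cam [0.51  0.254 0.438]
```

View pics/w1.png

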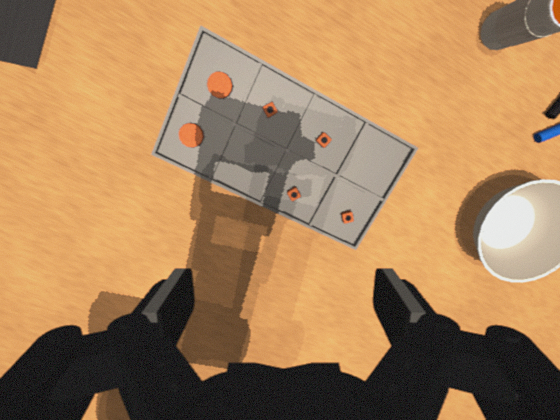

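The wrist view shows the four beads at (270,109), (323,140), (293,193) and (347,216), and the buttons at (219,84) and (190,134). I'll measure their centres and yaws with a wider hue window.

Run:
```python
from h import *
np.set_printoptions(precision=4,suppress=True)
p=camera_params("wrist");im,d=get_image("wrist");W=cloud(d,p)
h=cv2.cvtColor(im,cv2.COLOR_RGB2HSV)
m=((h[...,0]<13)|(h[...,0]>174))&(h[...,1]>140);m[260:]=0;m[:,420:]=0
k,l,st,ce=cv2.connectedComponentsWithStats(m.astype(np.uint8))
R=cv2.Rodrigues(np.array(p["rvec"]))[0];C=-R.T@np.array(p["tvec"])
for i in range(1,k):
    if st[i,4]>40:
        zz=np.median(W[l==i][:,2])
        # intersect component pixels with plane z=.016
        v,u=np.nonzero(l==i);ray=np.c_[(u-p["cx"])/p["fx"],(v-p["cy"])/p["fy"],np.ones(len(u))]@R
        P=C+ray*((.016-C[2])/ray[:,2])[:,None]
        r=cv2.minAreaRect(P[:,:2].astype(np.float32)*1000);print(ce[i].round(),st[i,4],zz,[np.round(x,1) for x in r])
a=im[85:235,240:375,::-1];cv2.imwrite("pics/w1c.png",cv2.resize(a,None,fx=4,fy=4,interpolation=cv2.INTER_CUBIC))
```

```text
[220.  84.] 498 0.014687868313265257 [array([519.7, 323.7]), array([29.4, 28.7]), np.float64(24.8)]
[270. 109.] 100 0.015493107311102672 [array([523.2, 254.3]), array([14.5, 14.6]), np.float64(59.7)]
[191. 135.] 442 0.014660169606500496 [array([446.4, 332.1]), array([29.6, 29.7]), np.float64(23.2)]
[323. 139.] 101 0.015407796301559407 [array([522.4, 173.1]), array([14.5, 15.1]), np.float64(72.8)]
[294. 193.] 91 0.015381831149493664 [array([438.1, 173.3]), array([15.9, 14.5]), np.float64(58.0)]
[347. 216.] 94 0.015235582172135075 [array([443.1,  87. ]), array([17.2, 14.8]), np.float64(31.5)]
```

View pics/w1c.png

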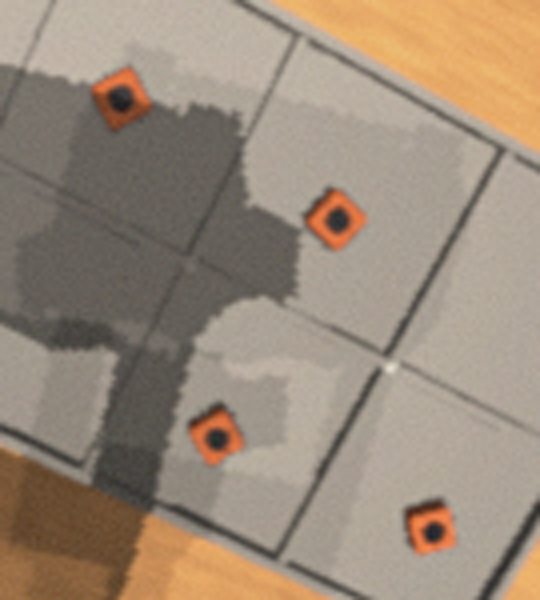

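```bash
cat >> h.py <<'E'
def go(*T):
    s=telemetry.observe();R=np.array(s["tool_rot"]);c=np.array(s["position"])
    print("t",round(s["time_s"],1),"pos",np.round(c,4),"w",round(s["grip_width"],4),"q6",round(s["q"][5]),"f",np.round(s["ft_force"],1),"z",R[:,2].round(3))
    for t in T: print(t,"->",np.round((np.array(t)-c)@R*100,2))
E
python3 -c "
from rig import env;print(env.tip_extent)
from h import *
go((.443,.087,.10))"
```

```text
0.017
t 9.3 pos [0.4464 0.2122 0.3142] w 0.0855 q6 75 f [-0.2  0.7 -0.1] z [ 0.019 -0.052 -0.998]
(0.443, 0.087, 0.1) -> [-5.97  9.73 22.03]
```

Emit:
{"op": "apply_moves", "data": {"motion": [{"tx":-1.2,"ty":2,"tz":4,"turn":-7,"jaw":0},{"tx":-2.4,"ty":4,"tz":8,"turn":-14,"jaw":-0.2},{"tx":-3.6,"ty":6,"tz":12,"turn":-14,"jaw":-0.2},{"tx":-5,"ty":8,"tz":15.5,"turn":-14,"jaw":-0.2},{"tx":-6,"ty":9.5,"tz":19,"turn":-14,"jaw":-0.2}], "squeeze": 30}}

```text
time_s: 9.75
position: [0.4411, 0.0967, 0.1394]
tool_rot: [[0.745, 0.666, 0.021], [0.666, -0.744, -0.052], [-0.019, 0.052, -0.998]]
ft_force: [2.1, 0.9, -0.4]
grip_width: 0.0341
```

Emit:
{"op": "apply_moves", "data": {"motion": [{"tx":0,"ty":0,"tz":2,"turn":0,"jaw":-0.2},{"tx":0,"ty":0,"tz":2,"turn":0,"jaw":-0.2}]}}

```text
time_s: 9.92
position: [0.4395, 0.0955, 0.1161]
tool_rot: [[0.746, 0.666, 0.013], [0.666, -0.744, -0.051], [-0.024, 0.047, -0.999]]
ft_force: [-0.1, 0.3, -0.7]
grip_width: 0.0342
```

```bash
python3 -c "
from h import *
go((.443,.087,.05),(.443,.0875,.023))"
```

```text
t 9.9 pos [0.4395 0.0955 0.1161] w 0.0342 q6 49 f [-0.1  0.3 -0.7] z [ 0.013 -0.051 -0.999]
(0.443, 0.087, 0.05) -> [-0.14  0.56  6.64]
(0.443, 0.0875, 0.023) -> [-0.05  0.39  9.34]
```

Emit:
{"op": "apply_moves", "data": {"motion": [{"tx":-0.1,"ty":0.5,"tz":3,"turn":0,"jaw":-0.2},{"tx":-0.1,"ty":0.5,"tz":6,"turn":0,"jaw":-0.2},{"tx":-0.1,"ty":0.5,"tz":7.5,"turn":0,"jaw":-0.2},{"tx":-0.1,"ty":0.5,"tz":7.5,"turn":0,"jaw":-0.2}]}}

```text
time_s: 10.25
position: [0.4426, 0.0882, 0.0401]
tool_rot: [[0.745, 0.667, 0.01], [0.667, -0.744, -0.051], [-0.027, 0.045, -0.999]]
ft_force: [-0.4, 0.2, -0.1]
grip_width: 0.0344
```

```bash
python3 -c "
from h import *
go((.443,.0875,.024))"
```

```text
t 10.2 pos [0.4426 0.0882 0.0401] w 0.0344 q6 49 f [-0.4  0.2 -0.1] z [ 0.01  -0.051 -0.999]
(0.443, 0.0875, 0.024) -> [0.02 0.   1.62]
```

Well centred. Descend, grip and lift.

Emit:
{"op": "apply_moves", "data": {"motion": [{"tx":0,"ty":0,"tz":0.8,"turn":0,"jaw":-0.2},{"tx":0,"ty":0,"tz":1.6,"turn":0,"jaw":-0.2},{"tx":0,"ty":0,"tz":1.6,"turn":0,"jaw":-1},{"tx":0,"ty":0,"tz":1.6,"turn":0,"jaw":-1},{"tx":0,"ty":0,"tz":1.6,"turn":0,"jaw":-1}], "squeeze": 30}}

```text
time_s: 10.67
position: [0.4432, 0.0875, 0.0248]
tool_rot: [[0.745, 0.667, 0.011], [0.667, -0.743, -0.051], [-0.026, 0.046, -0.999]]
ft_force: [0.1, -0.7, 0.6]
grip_width: 0.0153
```

Emit:
{"op": "apply_moves", "data": {"motion": [{"tx":0,"ty":0,"tz":0,"turn":0,"jaw":-1},{"tx":0,"ty":0,"tz":0,"turn":0,"jaw":-1},{"tx":0,"ty":0,"tz":-4,"turn":0,"jaw":-1},{"tx":0,"ty":0,"tz":-8,"turn":0,"jaw":-1},{"tx":0,"ty":0,"tz":-12,"turn":0,"jaw":-1}]}}

```text
time_s: 11.08
position: [0.4413, 0.0937, 0.1462]
tool_rot: [[0.745, 0.667, 0.01], [0.667, -0.744, -0.051], [-0.027, 0.045, -0.999]]
ft_force: [1.2, -0.8, -0.4]
grip_width: 0.0147
```

```bash
python3 -c "
from h import *
go((.551,-.364,.16))"
```

```text
t 11.1 pos [0.4413 0.0937 0.1462] w 0.0147 q6 48 f [ 1.2 -0.8 -0.4] z [ 0.01  -0.051 -0.999]
(0.551, -0.364, 0.16) -> [-22.38  41.41   1.07]
```

Emit:
{"op": "apply_moves", "data": {"motion": [{"tx":-10,"ty":18.5,"tz":0,"turn":0,"jaw":-1},{"tx":-10,"ty":18.5,"tz":0,"turn":0,"jaw":-1},{"tx":-10,"ty":18.5,"tz":0,"turn":0,"jaw":-1},{"tx":-10,"ty":18.5,"tz":0,"turn":0,"jaw":-1},{"tx":-10,"ty":18.5,"tz":0,"turn":0,"jaw":-1}]}}

```text
time_s: 11.5
position: [0.4898, -0.1107, 0.1576]
tool_rot: [[0.745, 0.667, 0.011], [0.667, -0.743, -0.051], [-0.026, 0.045, -0.999]]
ft_force: [0.4, 0.8, 0.2]
grip_width: 0.0148
```

Emit:
{"op": "apply_moves", "data": {"motion": [{"tx":-10,"ty":18.5,"tz":0,"turn":0,"jaw":-1},{"tx":-10,"ty":18.5,"tz":0,"turn":0,"jaw":-1},{"tx":-10,"ty":18.5,"tz":0,"turn":0,"jaw":-1},{"tx":-10,"ty":18.5,"tz":0,"turn":0,"jaw":-1},{"tx":-10,"ty":18.5,"tz":0,"turn":0,"jaw":-1}]}}

```text
time_s: 11.92
position: [0.5377, -0.3132, 0.1688]
tool_rot: [[0.745, 0.667, 0.011], [0.667, -0.744, -0.051], [-0.026, 0.045, -0.999]]
ft_force: [1.5, 0.7, 0.2]
grip_width: 0.0153
```

Run:
```python
from h import *
go((.551,-.364,.125))
im,d=get_image("scene");cv2.imwrite("pics/s1.png",im[:,:,::-1])
p=camera_params("scene");W=cloud(d,p)
# tub rim and bowl rim
for nm,(u,v),zr in (("bowl",(239,190),.055),("tub",(164,165),.094)):
    s=W[v-45:v+45,u-45:u+45].reshape(-1,3);q=s[np.abs(s[:,2]-zr)<.004];print(nm,len(q),np.round((q.min(0)+q.max(0))/2,3),np.ptp(q,axis=0).round(3))
cv2.imwrite("pics/s1c.png",cv2.resize(im[110:230,90:340,::-1],None,fx=3,fy=3))
```

```text
t 11.9 pos [ 0.5377 -0.3132  0.1688] w 0.0153 q6 8 f [1.5 0.7 0.2] z [ 0.011 -0.051 -0.999]
(0.551, -0.364, 0.125) -> [-2.28  4.47  4.65]
bowl 320 [ 0.546 -0.148  0.055] [0.155 0.153 0.008]
tub 107 [ 0.553 -0.363  0.093] [0.07  0.068 0.006]
```

View pics/s1c.png

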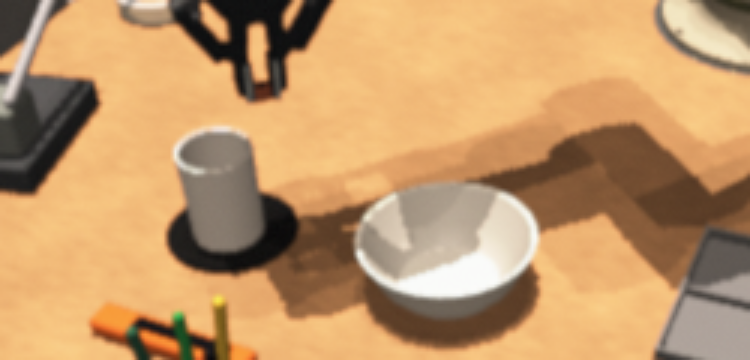

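The bead is in the jaws, and the tub and bowl are unmoved. Now over the tub to release it.

Emit:
{"op": "apply_moves", "data": {"motion": [{"tx":-2.3,"ty":4.4,"tz":0,"turn":0,"jaw":-1},{"tx":-2.3,"ty":4.4,"tz":2,"turn":0,"jaw":-1},{"tx":-2.3,"ty":4.4,"tz":4.6,"turn":0,"jaw":-1},{"tx":-2.3,"ty":4.4,"tz":4.6,"turn":0,"jaw":-1},{"tx":-2.3,"ty":4.4,"tz":4.6,"turn":0,"jaw":-1}]}}

```text
time_s: 12.38
position: [0.5507, -0.3705, 0.125]
tool_rot: [[0.748, 0.664, 0.01], [0.663, -0.747, -0.053], [-0.028, 0.047, -0.999]]
ft_force: [-0.4, -0.3, 1.7]
grip_width: 0.0149
```

Emit:
{"op": "apply_moves", "data": {"motion": [{"tx":0,"ty":0,"tz":0,"turn":0,"jaw":-0.2},{"tx":0,"ty":0,"tz":0,"turn":0,"jaw":-0.2},{"tx":0,"ty":0,"tz":0,"turn":0,"jaw":-0.2},{"tx":0,"ty":0,"tz":-4,"turn":0,"jaw":-0.2},{"tx":0,"ty":0,"tz":-4,"turn":0,"jaw":-0.2}]}}

```text
time_s: 12.8
position: [0.5521, -0.3692, 0.1722]
tool_rot: [[0.748, 0.664, 0.018], [0.664, -0.746, -0.061], [-0.027, 0.058, -0.998]]
ft_force: [1.0, -0.7, 2.0]
grip_width: 0.0344
```

```bash
python3 -c "
from h import *
go((.438,.173,.12))"
```

```text
t 12.8 pos [ 0.5521 -0.3692  0.1722] w 0.0344 q6 5 f [ 1.  -0.7  2. ] z [ 0.018 -0.061 -0.998]
(0.438, 0.173, 0.12) -> [ 27.59 -48.3    1.7 ]
```

Emit:
{"op": "apply_moves", "data": {"motion": [{"tx":10,"ty":-17.5,"tz":0,"turn":0,"jaw":-0.2},{"tx":10,"ty":-17.5,"tz":0,"turn":0,"jaw":-0.2},{"tx":10,"ty":-17.5,"tz":0,"turn":0,"jaw":-0.2},{"tx":10,"ty":-17.5,"tz":0,"turn":0,"jaw":-0.2},{"tx":10,"ty":-17.5,"tz":0,"turn":0,"jaw":-0.2}]}}

```text
time_s: 13.22
position: [0.5099, -0.1696, 0.1607]
tool_rot: [[0.747, 0.664, 0.02], [0.664, -0.745, -0.062], [-0.026, 0.059, -0.998]]
ft_force: [1.0, -0.8, -0.1]
grip_width: 0.0341
```

Emit:
{"op": "apply_moves", "data": {"motion": [{"tx":10,"ty":-17.5,"tz":1,"turn":0,"jaw":-0.2},{"tx":10,"ty":-17.5,"tz":1,"turn":0,"jaw":-0.2},{"tx":10,"ty":-17.5,"tz":1,"turn":0,"jaw":-0.2},{"tx":10,"ty":-17.5,"tz":1,"turn":0,"jaw":-0.2},{"tx":10,"ty":-17.5,"tz":1,"turn":0,"jaw":-0.2}]}}

```text
time_s: 13.63
position: [0.4679, 0.0288, 0.1388]
tool_rot: [[0.747, 0.665, 0.023], [0.665, -0.745, -0.062], [-0.024, 0.061, -0.998]]
ft_force: [0.7, 0.6, 0.4]
grip_width: 0.0344
```

Emit:
{"op": "apply_moves", "data": {"motion": [{"tx":7,"ty":-12.3,"tz":1,"turn":-7,"jaw":-0.2},{"tx":7,"ty":-12.3,"tz":1,"turn":-14,"jaw":-0.2},{"tx":7,"ty":-12.3,"tz":1,"turn":-19,"jaw":-0.2},{"tx":7,"ty":-12.3,"tz":3,"turn":-19,"jaw":-0.2},{"tx":7,"ty":-12.3,"tz":5,"turn":-19,"jaw":-0.2}]}}

```text
time_s: 14.05
position: [0.4391, 0.1676, 0.0805]
tool_rot: [[0.485, 0.874, 0.028], [0.874, -0.483, -0.061], [-0.04, 0.053, -0.998]]
ft_force: [0.1, 0.2, -0.0]
grip_width: 0.0344
```

```bash
python3 -c "
from h import *
go((.438,.1735,.04))"
```

```text
t 14.1 pos [0.4391 0.1676 0.0805] w 0.0344 q6 40 f [ 0.1  0.2 -0. ] z [ 0.028 -0.061 -0.998]
(0.438, 0.1735, 0.04) -> [ 0.63 -0.6   4.01]
```

Emit:
{"op": "apply_moves", "data": {"motion": [{"tx":0.6,"ty":-0.6,"tz":2.5,"turn":0,"jaw":-0.2},{"tx":0.6,"ty":-0.6,"tz":4.5,"turn":0,"jaw":-0.2},{"tx":0.6,"ty":-0.6,"tz":5.6,"turn":0,"jaw":-0.2},{"tx":0.6,"ty":-0.6,"tz":5.6,"turn":0,"jaw":-0.2}]}}

```text
time_s: 14.38
position: [0.4379, 0.1725, 0.0232]
tool_rot: [[0.484, 0.874, 0.026], [0.874, -0.482, -0.061], [-0.041, 0.052, -0.998]]
ft_force: [-0.5, 0.3, -0.3]
grip_width: 0.0346
```

Emit:
{"op": "apply_moves", "data": {"motion": [{"tx":0,"ty":0,"tz":0,"turn":0,"jaw":-1},{"tx":0,"ty":0,"tz":0,"turn":0,"jaw":-1},{"tx":0,"ty":0,"tz":0,"turn":0,"jaw":-1},{"tx":0,"ty":0,"tz":0,"turn":0,"jaw":-1},{"tx":0,"ty":0,"tz":0,"turn":0,"jaw":-1}]}}

```text
time_s: 14.8
position: [0.4385, 0.1726, 0.0242]
tool_rot: [[0.485, 0.874, 0.028], [0.874, -0.482, -0.06], [-0.039, 0.054, -0.998]]
ft_force: [-1.8, 1.4, 6.7]
grip_width: 0.0153
```

Emit:
{"op": "apply_moves", "data": {"motion": [{"tx":0,"ty":0,"tz":-4,"turn":0,"jaw":-1},{"tx":0,"ty":0,"tz":-8,"turn":0,"jaw":-1},{"tx":0,"ty":0,"tz":-12,"turn":0,"jaw":-1},{"tx":0,"ty":0,"tz":-13,"turn":0,"jaw":-1}]}}

```text
time_s: 15.13
position: [0.4365, 0.1811, 0.1597]
tool_rot: [[0.484, 0.874, 0.038], [0.874, -0.482, -0.059], [-0.033, 0.061, -0.998]]
ft_force: [0.7, -0.3, 0.2]
grip_width: 0.0152
```

```bash
python3 -c "
from h import *
go((.551,-.363,.16))"
```

```text
t 15.1 pos [0.4365 0.1811 0.1597] w 0.0152 q6 41 f [ 0.7 -0.3  0.2] z [ 0.038 -0.059 -0.998]
(0.551, -0.363, 0.16) -> [-42.02  36.24   3.59]
```

Emit:
{"op": "apply_moves", "data": {"motion": [{"tx":-15.3,"ty":13.2,"tz":1,"turn":0,"jaw":-1},{"tx":-15.3,"ty":13.2,"tz":1,"turn":0,"jaw":-1},{"tx":-15.3,"ty":13.2,"tz":1,"turn":0,"jaw":-1},{"tx":-15.3,"ty":13.2,"tz":1,"turn":0,"jaw":-1},{"tx":-15.3,"ty":13.2,"tz":1,"turn":0,"jaw":-1}]}}

```text
time_s: 15.55
position: [0.4782, -0.0193, 0.1636]
tool_rot: [[0.485, 0.874, 0.039], [0.874, -0.482, -0.059], [-0.033, 0.063, -0.997]]
ft_force: [1.7, 0.5, -0.6]
grip_width: 0.0149
```

Emit:
{"op": "apply_moves", "data": {"motion": [{"tx":-15.3,"ty":13.2,"tz":1,"turn":0,"jaw":-1},{"tx":-15.3,"ty":13.2,"tz":1,"turn":0,"jaw":-1},{"tx":-15.3,"ty":13.2,"tz":1,"turn":0,"jaw":-1},{"tx":-15.3,"ty":13.2,"tz":1,"turn":0,"jaw":-1},{"tx":-15.3,"ty":13.2,"tz":1,"turn":0,"jaw":-1}]}}

```text
time_s: 15.97
position: [0.5196, -0.2199, 0.1673]
tool_rot: [[0.486, 0.873, 0.039], [0.873, -0.483, -0.06], [-0.033, 0.063, -0.997]]
ft_force: [0.6, 0.4, 0.6]
grip_width: 0.0152
```

Emit:
{"op": "apply_moves", "data": {"motion": [{"tx":-11,"ty":9.3,"tz":0,"turn":0,"jaw":-1},{"tx":-11,"ty":9.3,"tz":0,"turn":0,"jaw":-1},{"tx":-11,"ty":9.3,"tz":0,"turn":0,"jaw":-1},{"tx":-11,"ty":9.3,"tz":0,"turn":0,"jaw":-1},{"tx":-11,"ty":9.3,"tz":0,"turn":0,"jaw":-1}]}}

```text
time_s: 16.38
position: [0.5471, -0.3655, 0.1767]
tool_rot: [[0.489, 0.871, 0.04], [0.871, -0.487, -0.062], [-0.034, 0.065, -0.997]]
ft_force: [0.0, 0.6, -0.1]
grip_width: 0.0153
```

```bash
python3 -c "
from h import *
go((.551,-.363,.125))"
```

```text
t 16.4 pos [ 0.5471 -0.3655  0.1767] w 0.0153 q6 -14 f [ 0.   0.6 -0.1] z [ 0.04  -0.062 -0.997]
(0.551, -0.363, 0.125) -> [ 0.59 -0.12  5.16]
```

Lower, release and rise, then go towards bead B (522.5, 173).

Emit:
{"op": "apply_moves", "data": {"motion": [{"tx":0.5,"ty":-0.1,"tz":3,"turn":0,"jaw":-1},{"tx":0.5,"ty":-0.1,"tz":5,"turn":0,"jaw":-1},{"tx":0.5,"ty":-0.1,"tz":5,"turn":0,"jaw":-1},{"tx":0.5,"ty":-0.1,"tz":5,"turn":0,"jaw":-0.2},{"tx":0.5,"ty":-0.1,"tz":5,"turn":0,"jaw":-0.2}]}}

```text
time_s: 16.8
position: [0.5511, -0.3637, 0.1284]
tool_rot: [[0.489, 0.871, 0.042], [0.872, -0.486, -0.063], [-0.035, 0.067, -0.997]]
ft_force: [-0.0, 0.1, 0.7]
grip_width: 0.0341
```

Emit:
{"op": "apply_moves", "data": {"motion": [{"tx":0,"ty":0,"tz":0,"turn":0,"jaw":-0.2},{"tx":0,"ty":0,"tz":0,"turn":0,"jaw":-0.2},{"tx":0,"ty":0,"tz":-4,"turn":0,"jaw":-0.2},{"tx":0,"ty":0,"tz":-4,"turn":0,"jaw":-0.2}]}}

```text
time_s: 17.13
position: [0.5511, -0.3623, 0.1754]
tool_rot: [[0.489, 0.871, 0.049], [0.872, -0.485, -0.07], [-0.037, 0.077, -0.996]]
ft_force: [-0.3, -1.1, 1.6]
grip_width: 0.0343
```

```bash
python3 -c "
from h import *
go((.5225,.173,.12))"
```

```text
t 17.1 pos [ 0.5511 -0.3623  0.1754] w 0.0343 q6 -14 f [-0.3 -1.1  1.6] z [ 0.049 -0.07  -0.996]
(0.5225, 0.173, 0.12) -> [ 45.46 -28.89   1.62]
```

Emit:
{"op": "apply_moves", "data": {"motion": [{"tx":17,"ty":-10.8,"tz":0,"turn":0,"jaw":-0.2},{"tx":17,"ty":-10.8,"tz":0,"turn":0,"jaw":-0.2},{"tx":17,"ty":-10.8,"tz":0,"turn":0,"jaw":-0.2},{"tx":17,"ty":-10.8,"tz":0,"turn":0,"jaw":-0.2},{"tx":17,"ty":-10.8,"tz":0,"turn":0,"jaw":-0.2}]}}

```text
time_s: 17.55
position: [0.5398, -0.1591, 0.162]
tool_rot: [[0.488, 0.871, 0.051], [0.872, -0.485, -0.071], [-0.037, 0.079, -0.996]]
ft_force: [0.9, -0.5, -0.6]
grip_width: 0.0342
```

Emit:
{"op": "apply_moves", "data": {"motion": [{"tx":17,"ty":-10.8,"tz":1,"turn":0,"jaw":-0.2},{"tx":17,"ty":-10.8,"tz":1,"turn":0,"jaw":-0.2},{"tx":17,"ty":-10.8,"tz":1,"turn":0,"jaw":-0.2},{"tx":17,"ty":-10.8,"tz":1,"turn":0,"jaw":-0.2},{"tx":17,"ty":-10.8,"tz":1,"turn":0,"jaw":-0.2}]}}

```text
time_s: 17.97
position: [0.5291, 0.0431, 0.1382]
tool_rot: [[0.488, 0.871, 0.054], [0.872, -0.484, -0.071], [-0.036, 0.082, -0.996]]
ft_force: [1.2, -0.6, 0.8]
grip_width: 0.0341
```

Emit:
{"op": "apply_moves", "data": {"motion": [{"tx":11,"ty":-7.2,"tz":1,"turn":-6,"jaw":-0.2},{"tx":11,"ty":-7.2,"tz":1,"turn":-12,"jaw":-0.2},{"tx":11,"ty":-7.2,"tz":2,"turn":-12,"jaw":-0.2},{"tx":11,"ty":-7.2,"tz":4,"turn":-12,"jaw":-0.2},{"tx":11,"ty":-7.2,"tz":4,"turn":-12,"jaw":-0.2}]}}

```text
time_s: 18.38
position: [0.5206, 0.1735, 0.0864]
tool_rot: [[0.292, 0.955, 0.051], [0.955, -0.288, -0.071], [-0.053, 0.069, -0.996]]
ft_force: [-0.8, 0.1, -1.2]
grip_width: 0.0342
```

```bash
python3 -c "
from h import *
go((.5225,.174,.026))"
```

```text
t 18.4 pos [0.5206 0.1735 0.0864] w 0.0342 q6 28 f [-0.8  0.1 -1.2] z [ 0.051 -0.071 -0.996]
(0.5225, 0.174, 0.026) -> [ 0.42 -0.25  6.02]
```

Emit:
{"op": "apply_moves", "data": {"motion": [{"tx":0.4,"ty":-0.2,"tz":3,"turn":0,"jaw":-0.2},{"tx":0.4,"ty":-0.2,"tz":5,"turn":0,"jaw":-0.2},{"tx":0.4,"ty":-0.2,"tz":6,"turn":0,"jaw":-0.2},{"tx":0.4,"ty":-0.2,"tz":6,"turn":0,"jaw":-0.2}]}}

```text
time_s: 18.72
position: [0.5229, 0.1726, 0.0256]
tool_rot: [[0.293, 0.955, 0.049], [0.954, -0.29, -0.072], [-0.054, 0.068, -0.996]]
ft_force: [0.1, -0.3, 0.2]
grip_width: 0.0342
```

Emit:
{"op": "apply_moves", "data": {"motion": [{"tx":0,"ty":0,"tz":0,"turn":0,"jaw":-1},{"tx":0,"ty":0,"tz":0,"turn":0,"jaw":-1},{"tx":0,"ty":0,"tz":0,"turn":0,"jaw":-1},{"tx":0,"ty":0,"tz":0,"turn":0,"jaw":-1},{"tx":0,"ty":0,"tz":0,"turn":0,"jaw":-1}]}}

```text
time_s: 19.13
position: [0.5238, 0.1723, 0.0271]
tool_rot: [[0.293, 0.955, 0.052], [0.955, -0.289, -0.072], [-0.053, 0.071, -0.996]]
ft_force: [-0.4, -2.5, 7.7]
grip_width: 0.0149
```

Emit:
{"op": "apply_moves", "data": {"motion": [{"tx":0,"ty":0,"tz":-4,"turn":0,"jaw":-1},{"tx":0,"ty":0,"tz":-8,"turn":0,"jaw":-1},{"tx":0,"ty":0,"tz":-12,"turn":0,"jaw":-1},{"tx":0,"ty":0,"tz":-13,"turn":0,"jaw":-1}]}}

```text
time_s: 19.47
position: [0.5187, 0.1825, 0.1633]
tool_rot: [[0.293, 0.954, 0.062], [0.955, -0.289, -0.07], [-0.049, 0.08, -0.996]]
ft_force: [0.3, -0.3, 1.1]
grip_width: 0.0149
```

```bash
python3 -c "
from h import *
go((.551,-.363,.16))"
```

```text
t 19.5 pos [0.5187 0.1825 0.1633] w 0.0149 q6 28 f [ 0.3 -0.3  1.1] z [ 0.062 -0.07  -0.996]
(0.551, -0.363, 0.16) -> [-51.12  18.81   4.34]
```

Emit:
{"op": "apply_moves", "data": {"motion": [{"tx":-18.7,"ty":6.9,"tz":1.3,"turn":0,"jaw":-1},{"tx":-18.7,"ty":6.9,"tz":1.3,"turn":0,"jaw":-1},{"tx":-18.7,"ty":6.9,"tz":1.3,"turn":0,"jaw":-1},{"tx":-18.7,"ty":6.9,"tz":1.3,"turn":0,"jaw":-1},{"tx":-18.7,"ty":6.9,"tz":1.3,"turn":0,"jaw":-1}]}}

```text
time_s: 19.88
position: [0.5303, -0.0196, 0.1655]
tool_rot: [[0.294, 0.954, 0.063], [0.955, -0.29, -0.07], [-0.049, 0.081, -0.996]]
ft_force: [1.9, 0.2, -0.3]
grip_width: 0.0146
```

Emit:
{"op": "apply_moves", "data": {"motion": [{"tx":-18.7,"ty":6.9,"tz":1.3,"turn":0,"jaw":-1},{"tx":-18.7,"ty":6.9,"tz":1.3,"turn":0,"jaw":-1},{"tx":-18.7,"ty":6.9,"tz":1.3,"turn":0,"jaw":-1},{"tx":-18.7,"ty":6.9,"tz":1.3,"turn":0,"jaw":-1},{"tx":-18.7,"ty":6.9,"tz":1.3,"turn":0,"jaw":-1}]}}

```text
time_s: 20.3
position: [0.5416, -0.2217, 0.1676]
tool_rot: [[0.295, 0.953, 0.064], [0.954, -0.29, -0.071], [-0.049, 0.082, -0.995]]
ft_force: [0.6, 0.1, 0.5]
grip_width: 0.0146
```

Emit:
{"op": "apply_moves", "data": {"motion": [{"tx":-13,"ty":4.8,"tz":1,"turn":0,"jaw":-1},{"tx":-13,"ty":4.8,"tz":1,"turn":0,"jaw":-1},{"tx":-13,"ty":4.8,"tz":1,"turn":0,"jaw":-1},{"tx":-13,"ty":4.8,"tz":1,"turn":0,"jaw":-1},{"tx":-13,"ty":4.8,"tz":1,"turn":0,"jaw":-1}]}}

```text
time_s: 20.72
position: [0.5489, -0.3644, 0.1674]
tool_rot: [[0.299, 0.952, 0.064], [0.953, -0.294, -0.072], [-0.05, 0.082, -0.995]]
ft_force: [-0.4, -0.1, -0.6]
grip_width: 0.0148
```

Run:
```python
from h import *
go((.551,-.363,.127))
im,d=get_image("side");p=camera_params("side");W=cloud(d,p)
im2,d2=get_image("scene");W2=cloud(d2,camera_params("scene"))
for W_,(u,v) in ((W,(379,140)),(W2,(164,165))):
    s=W_[v-40:v+40,u-30:u+30].reshape(-1,3);q=s[(np.abs(s[:,2]-.094)<.004)];print("tub",len(q),np.round((q.min(0)+q.max(0))/2,3),np.ptp(q,axis=0).round(3))
```

```text
t 20.7 pos [ 0.5489 -0.3644  0.1674] w 0.0148 q6 -26 f [-0.4 -0.1 -0.6] z [ 0.064 -0.072 -0.995]
(0.551, -0.363, 0.127) -> [ 0.4  -0.18  4.03]
tub 114 [ 0.551 -0.361  0.094] [0.068 0.07  0.008]
tub 112 [ 0.552 -0.364  0.093] [0.069 0.068 0.006]
```

The tub is still in place. Release, then go for bead A (523, 254).

Emit:
{"op": "apply_moves", "data": {"motion": [{"tx":0.3,"ty":-0.1,"tz":3,"turn":0,"jaw":-1},{"tx":0.3,"ty":-0.1,"tz":4,"turn":0,"jaw":-1},{"tx":0.3,"ty":-0.1,"tz":4,"turn":0,"jaw":-1},{"tx":0.3,"ty":-0.1,"tz":4,"turn":0,"jaw":-0.2},{"tx":0.3,"ty":-0.1,"tz":4,"turn":0,"jaw":-0.2}]}}

```text
time_s: 21.23
position: [0.5523, -0.3598, 0.1289]
tool_rot: [[0.295, 0.953, 0.064], [0.954, -0.291, -0.071], [-0.049, 0.083, -0.995]]
ft_force: [1.3, 0.1, -0.4]
grip_width: 0.0341
```

Emit:
{"op": "apply_moves", "data": {"motion": [{"tx":0,"ty":0,"tz":0,"turn":0,"jaw":-0.2},{"tx":0,"ty":0,"tz":0,"turn":0,"jaw":-0.2},{"tx":0,"ty":0,"tz":-4,"turn":0,"jaw":-0.2},{"tx":0,"ty":0,"tz":-4,"turn":0,"jaw":-0.2}]}}

```text
time_s: 21.57
position: [0.5512, -0.358, 0.1755]
tool_rot: [[0.295, 0.953, 0.072], [0.954, -0.29, -0.078], [-0.054, 0.092, -0.994]]
ft_force: [0.6, -0.2, 2.5]
grip_width: 0.0341
```

```bash
python3 -c "
from h import *
go((.523,.254,.12))"
```

```text
t 21.6 pos [ 0.5512 -0.358   0.1755] w 0.0341 q6 -26 f [ 0.6 -0.2  2.5] z [ 0.072 -0.078 -0.994]
(0.523, 0.254, 0.12) -> [ 57.85 -20.93   0.53]
```

Emit:
{"op": "apply_moves", "data": {"motion": [{"tx":19,"ty":-6.9,"tz":0,"turn":0,"jaw":-0.2},{"tx":19,"ty":-6.9,"tz":0,"turn":0,"jaw":-0.2},{"tx":19,"ty":-6.9,"tz":0,"turn":0,"jaw":-0.2},{"tx":19,"ty":-6.9,"tz":0,"turn":0,"jaw":-0.2},{"tx":19,"ty":-6.9,"tz":0,"turn":0,"jaw":-0.2}]}}

```text
time_s: 21.98
position: [0.5412, -0.1543, 0.1599]
tool_rot: [[0.295, 0.953, 0.073], [0.954, -0.289, -0.079], [-0.054, 0.093, -0.994]]
ft_force: [0.5, 0.1, -0.1]
grip_width: 0.0344
```

Emit:
{"op": "apply_moves", "data": {"motion": [{"tx":19,"ty":-6.9,"tz":0,"turn":0,"jaw":-0.2},{"tx":19,"ty":-6.9,"tz":0,"turn":0,"jaw":-0.2},{"tx":19,"ty":-6.9,"tz":0,"turn":0,"jaw":-0.2},{"tx":19,"ty":-6.9,"tz":0,"turn":0,"jaw":-0.2},{"tx":19,"ty":-6.9,"tz":0,"turn":0,"jaw":-0.2}]}}

```text
time_s: 22.4
position: [0.5313, 0.0491, 0.1442]
tool_rot: [[0.295, 0.953, 0.076], [0.954, -0.289, -0.079], [-0.053, 0.095, -0.994]]
ft_force: [1.2, 0.6, -0.7]
grip_width: 0.0341
```

Emit:
{"op": "apply_moves", "data": {"motion": [{"tx":18,"ty":-6.6,"tz":0,"turn":4,"jaw":-0.2},{"tx":18,"ty":-6.6,"tz":0,"turn":8,"jaw":-0.2},{"tx":18,"ty":-6.6,"tz":0,"turn":8,"jaw":-0.2},{"tx":18,"ty":-6.6,"tz":0,"turn":8,"jaw":-0.2},{"tx":18,"ty":-6.6,"tz":0,"turn":8,"jaw":-0.2}]}}

```text
time_s: 22.82
position: [0.521, 0.2435, 0.129]
tool_rot: [[0.423, 0.903, 0.078], [0.906, -0.417, -0.078], [-0.038, 0.103, -0.994]]
ft_force: [1.1, -0.9, 0.5]
grip_width: 0.0339
```

```bash
python3 -c "
from h import *
go((.523,.2545,.06),(.523,.2553,.027))"
```

```text
t 22.8 pos [0.521  0.2435 0.129 ] w 0.0339 q6 43 f [ 1.1 -0.9  0.5] z [ 0.078 -0.078 -0.994]
(0.523, 0.2545, 0.06) -> [ 1.34 -0.99  6.79]
(0.523, 0.2553, 0.027) -> [ 1.53 -1.36 10.06]
```

Emit:
{"op": "apply_moves", "data": {"motion": [{"tx":1.4,"ty":-1.2,"tz":2,"turn":0,"jaw":-0.2},{"tx":1.4,"ty":-1.2,"tz":5,"turn":0,"jaw":-0.2},{"tx":1.4,"ty":-1.2,"tz":7,"turn":0,"jaw":-0.2},{"tx":1.4,"ty":-1.2,"tz":7,"turn":0,"jaw":-0.2}]}}

```text
time_s: 23.15
position: [0.5202, 0.2556, 0.0547]
tool_rot: [[0.422, 0.904, 0.073], [0.906, -0.417, -0.079], [-0.041, 0.099, -0.994]]
ft_force: [0.1, 0.4, -0.3]
grip_width: 0.0343
```

```bash
python3 -c "
from h import *
go((.523,.255,.027))"
```

```text
t 23.1 pos [0.5202 0.2556 0.0547] w 0.0343 q6 45 f [ 0.1  0.4 -0.3] z [ 0.073 -0.079 -0.994]
(0.523, 0.255, 0.027) -> [0.18 0.   2.78]
```

Emit:
{"op": "apply_moves", "data": {"motion": [{"tx":0.2,"ty":0,"tz":1.5,"turn":0,"jaw":-0.2},{"tx":0.2,"ty":0,"tz":2.8,"turn":0,"jaw":-0.2},{"tx":0.2,"ty":0,"tz":2.8,"turn":0,"jaw":-1},{"tx":0.2,"ty":0,"tz":2.8,"turn":0,"jaw":-1},{"tx":0.2,"ty":0,"tz":2.8,"turn":0,"jaw":-1}]}}

```text
time_s: 23.57
position: [0.5238, 0.2553, 0.0285]
tool_rot: [[0.422, 0.903, 0.075], [0.906, -0.417, -0.078], [-0.039, 0.101, -0.994]]
ft_force: [0.0, -0.0, 1.1]
grip_width: 0.0147
```

Emit:
{"op": "apply_moves", "data": {"motion": [{"tx":0,"ty":0,"tz":0,"turn":0,"jaw":-1},{"tx":0,"ty":0,"tz":0,"turn":0,"jaw":-1},{"tx":0,"ty":0,"tz":-4,"turn":0,"jaw":-1},{"tx":0,"ty":0,"tz":-8,"turn":0,"jaw":-1},{"tx":0,"ty":0,"tz":-12,"turn":0,"jaw":-1}]}}

```text
time_s: 23.98
position: [0.5144, 0.2647, 0.1498]
tool_rot: [[0.422, 0.903, 0.075], [0.906, -0.417, -0.078], [-0.04, 0.101, -0.994]]
ft_force: [-0.0, 0.4, 0.6]
grip_width: 0.0149
```

```bash
python3 -c "
from h import *
go((.551,-.363,.16))"
```

```text
t 24.0 pos [0.5144 0.2647 0.1498] w 0.0149 q6 45 f [-0.   0.4  0.6] z [ 0.075 -0.078 -0.994]
(0.551, -0.363, 0.16) -> [-55.33  29.59   4.17]
```

Emit:
{"op": "apply_moves", "data": {"motion": [{"tx":-17.6,"ty":9.4,"tz":1,"turn":0,"jaw":-1},{"tx":-17.6,"ty":9.4,"tz":1,"turn":0,"jaw":-1},{"tx":-17.6,"ty":9.4,"tz":1,"turn":0,"jaw":-1},{"tx":-17.6,"ty":9.4,"tz":1,"turn":0,"jaw":-1},{"tx":-17.6,"ty":9.4,"tz":1,"turn":0,"jaw":-1}]}}

```text
time_s: 24.4
position: [0.5255, 0.0629, 0.1573]
tool_rot: [[0.423, 0.903, 0.076], [0.905, -0.417, -0.079], [-0.039, 0.102, -0.994]]
ft_force: [1.5, 0.1, 1.0]
grip_width: 0.0145
```

Emit:
{"op": "apply_moves", "data": {"motion": [{"tx":-17.6,"ty":9.4,"tz":1,"turn":0,"jaw":-1},{"tx":-17.6,"ty":9.4,"tz":1,"turn":0,"jaw":-1},{"tx":-17.6,"ty":9.4,"tz":1,"turn":0,"jaw":-1},{"tx":-17.6,"ty":9.4,"tz":1,"turn":0,"jaw":-1},{"tx":-17.6,"ty":9.4,"tz":1,"turn":0,"jaw":-1}]}}

```text
time_s: 24.82
position: [0.5366, -0.1392, 0.1648]
tool_rot: [[0.424, 0.902, 0.077], [0.905, -0.418, -0.08], [-0.04, 0.104, -0.994]]
ft_force: [0.4, 0.8, -0.2]
grip_width: 0.0148
```

Emit:
{"op": "apply_moves", "data": {"motion": [{"tx":-17.6,"ty":9.4,"tz":1,"turn":0,"jaw":-1},{"tx":-17.6,"ty":9.4,"tz":1,"turn":0,"jaw":-1},{"tx":-17.6,"ty":9.4,"tz":1,"turn":0,"jaw":-1},{"tx":-17.6,"ty":9.4,"tz":1,"turn":0,"jaw":-1},{"tx":-17.6,"ty":9.4,"tz":1,"turn":0,"jaw":-1}]}}

```text
time_s: 25.23
position: [0.5471, -0.3414, 0.1725]
tool_rot: [[0.425, 0.902, 0.078], [0.904, -0.419, -0.081], [-0.04, 0.105, -0.994]]
ft_force: [0.2, -0.3, -0.3]
grip_width: 0.0151
```

```bash
python3 -c "
from h import *
go((.551,-.363,.127))"
```

```text
t 25.2 pos [ 0.5471 -0.3414  0.1725] w 0.0151 q6 -17 f [ 0.2 -0.3 -0.3] z [ 0.078 -0.081 -0.994]
(0.551, -0.363, 0.127) -> [-1.61  0.78  4.73]
```

Emit:
{"op": "apply_moves", "data": {"motion": [{"tx":-1.6,"ty":0.8,"tz":0,"turn":0,"jaw":-1},{"tx":-1.6,"ty":0.8,"tz":2,"turn":0,"jaw":-1},{"tx":-1.6,"ty":0.8,"tz":4.5,"turn":0,"jaw":-1},{"tx":-1.6,"ty":0.8,"tz":4.5,"turn":0,"jaw":-1},{"tx":-1.6,"ty":0.8,"tz":4.5,"turn":0,"jaw":-1}]}}

```text
time_s: 25.65
position: [0.5508, -0.3625, 0.129]
tool_rot: [[0.425, 0.902, 0.077], [0.904, -0.419, -0.079], [-0.039, 0.103, -0.994]]
ft_force: [-0.1, 0.0, 0.3]
grip_width: 0.0149
```

Emit:
{"op": "apply_moves", "data": {"motion": [{"tx":0,"ty":0,"tz":0,"turn":0,"jaw":-0.2},{"tx":0,"ty":0,"tz":0,"turn":0,"jaw":-0.2},{"tx":0,"ty":0,"tz":0,"turn":0,"jaw":-0.2},{"tx":0,"ty":0,"tz":-4,"turn":0,"jaw":-0.2},{"tx":0,"ty":0,"tz":-8,"turn":0,"jaw":-0.2}]}}

```text
time_s: 26.07
position: [0.544, -0.3554, 0.2084]
tool_rot: [[0.424, 0.903, 0.074], [0.905, -0.419, -0.077], [-0.038, 0.099, -0.994]]
ft_force: [0.8, -0.7, 0.2]
grip_width: 0.0345
```

Emit:
{"op": "apply_moves", "data": {"motion": [{"tx":-8,"ty":0,"tz":-10,"turn":0,"jaw":0.5},{"tx":-8,"ty":0,"tz":-10,"turn":0,"jaw":0.5},{"tx":-8,"ty":0,"tz":-10,"turn":0,"jaw":0.5},{"tx":-8,"ty":0,"tz":-10,"turn":0,"jaw":0.5},{"tx":-8,"ty":0,"tz":-10,"turn":0,"jaw":0.5}]}}

```text
time_s: 26.48
position: [0.5022, -0.4212, 0.3138]
tool_rot: [[0.426, 0.901, 0.077], [0.904, -0.42, -0.081], [-0.041, 0.104, -0.994]]
ft_force: [-0.4, 0.2, -1.1]
grip_width: 0.0639
```

Run:
```python
from h import *
go((.5,-.3,.3))
s=telemetry.observe();print(np.round(s["q"],1),np.round(s["tool_rot"],3).tolist())
a,_=get_image("wrist");b,_=get_image("side")
A=cv2.resize(a[:,:,::-1],(400,300));B=cv2.resize(b[100:400,150:430,::-1],(400,428))[:300]
c,_=get_image("scene");C=cv2.resize(c[140:260,100:460,::-1],(800,267))
cv2.imwrite("pics/m2.png",np.vstack([np.hstack([A,B]),C]))
```

```text
t 26.5 pos [ 0.5022 -0.4212  0.3138] w 0.0639 q6 -25 f [-0.4  0.2 -1.1] z [ 0.077 -0.081 -0.994]
(0.5, -0.3, 0.3) -> [10.91 -5.44  0.37]
[-50.5  28.4  53.1   0.5  92.1 -25.3] [[0.426, 0.901, 0.077], [0.904, -0.42, -0.081], [-0.041, 0.104, -0.994]]
```

View pics/m2.png

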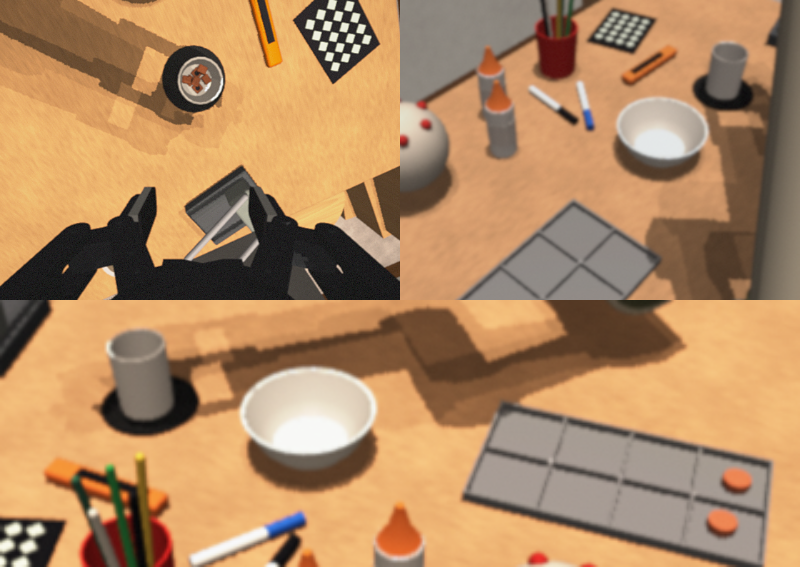

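All four tray beads are in the tub with the others: the wrist view shows the beads inside the tub at (198,80), and the tray now holds only the two buttons. Next I'll fit a kinematic model to the logged poses, to choose a tool tilt that the arm can reach for pouring.

```bash
cat > kin.py <<'E'
import numpy as np
from scipy.spatial.transform import Rotation as Ro
from scipy.optimize import least_squares
D=[([-75.878,21.841,74.387,.001,83.859,-12.337],[.245,-.492,.248]),
([-72.363,48.071,12.68,.231,117.526,-8.719],[.344,-.691,.33]),
([-73.294,39.204,12.685,.801,123.521,-9.291],[.316,-.634,.442]),
([-94.585,.701,12.679,9.598,160.584,-21.9],[.113,-.222,.746]),
([59.058,19.158,43.982,-4.319,124.012,119.89],[.172,.486,.466]),
([64.348,49.695,12.733,-3.223,122.759,125.175],[.227,.719,.309]),
([13.194,13.892,75.144,-3.135,90.55,75.501],[.447,.212,.314]),
([-50.5,28.4,53.1,.5,92.1,-25.3],[.5022,-.4212,.3138])]
RT=np.array([[.895,.444,.047],[.447,-.889,-.105],[-.005,.115,-.993]])
e=lambda a,x:Ro.from_euler(a,x,degrees=True).as_matrix()
def fk(q,P,s4=1,s6=1,c6=180):
    d1,a1,L2,o,L3,T=P;A=e('z',q[0]);B=A@e('y',q[1]);C=A@e('y',q[1]+q[2]);W=C@e('z',s4*q[3])@e('y',q[4])
    p=np.array([0,0,d1])+A@[a1,0,0]+B@[0,0,L2]+C@[o,0,L3]+W@[0,0,T]
    return p,W@e('z',s6*q[5]+c6)
if __name__=="__main__":
    r=least_squares(lambda P:np.concatenate([fk(q,P)[0]-p for q,p in D]),[.35,0,.4,0,.4,.25])
    for s4 in(1,-1):
        r=least_squares(lambda P:np.concatenate([fk(q,P,s4)[0]-p for q,p in D]),[.35,0,.4,0,.4,.25]);print(s4,r.x.round(4),np.abs(r.fun).max())
        for s6 in(1,-1):
            for c in(0,180):print(s6,c,np.abs(fk(D[3][0],r.x,s4,s6,c)[1]-RT).max().round(3))
E
python3 kin.py
```

```text
1 [-0.0222  0.0082  0.5302  0.108   0.3451  0.0753] 0.12539833582206114
1 0 1.339
1 180 1.339
-1 0 0.596
-1 180 1.397
-1 [ 0.1922 -0.0033  0.5397  0.101   0.3532  0.3076] 0.14711833083203413
1 0 1.039
1 180 1.433
-1 0 0.368
-1 180 1.475
```

```bash
sed -i 's/d1,a1,L2,o,L3,T=P/d1,a1,L2,o,L3,T,lat=P/; s/A@\[a1,0,0\]/A@[a1,lat,0]/; s/\.4,\.25\]/.4,.25,.118]/g' kin.py; python3 kin.py
```

```text
1 [0.1299 0.     0.5369 0.103  0.3508 0.2401 0.1175] 0.0004558645069677042
1 0 1.339
1 180 1.339
-1 0 0.596
-1 180 1.397
-1 [0.0455 0.0045 0.5332 0.1058 0.3476 0.1486 0.1134] 0.024916958215238344
1 0 1.039
1 180 1.433
-1 0 0.368
-1 180 1.475
```

```bash
cat > scan.py <<'E'
from kin import *
P=[.1299,0,.5369,.103,.3508,.2401,.1175]
lo=np.array([-178,-50,13,-81,10.5,-165]);hi=np.array([178,133,142,261,163,165])
for s6 in(1,-1):
    for c in(0,90,180,270):
        m=np.abs(fk(D[3][0],P,1,s6,c)[1]-RT).max()
        if m<.02: S=(s6,c);print("conv",S,m)
def tool(phi,al,turn=0):
    z=np.array([np.sin(al)*np.cos(phi),np.sin(al)*np.sin(phi),-np.cos(al)]);y=np.cross([0,0,1],z);y/=np.linalg.norm(y)
    return np.c_[np.cross(y,z),y,z]@e('z',turn)
def ik(p,R,seeds):
    best=None
    for s in seeds:
        s=np.clip(s,lo+.1,hi-.1)
        f=lambda q:np.r_[(fk(q,P,1,*S)[0]-p)*10,(fk(q,P,1,*S)[1]-R).ravel()]
        r=least_squares(f,s,bounds=(lo,hi),x_scale=50)
        if best is None or r.cost<best.cost: best=r
    return best.x,best.cost
if __name__=="__main__":
    rng=np.random.default_rng(0)
    d=np.radians
    for al in (65,75,85):
        for ph in (-100,-80,-60,-40,-20,0,15,30,45):
            o=[]
            for p in ((.551,-.363,.062),(.547,-.16,.15)):
                q,c=ik(np.array(p),tool(d(ph),d(al)),[np.array([np.degrees(np.arctan2(p[1],p[0]))-10,a,b,f,50,s]) for a,b in ((30,90),(60,60)) for f in (-60,0,90,180) for s in(-60,60)])
                o+= [q.round(0).astype(int).tolist() if c<1e-5 else None]
            print(al,ph,o)
E
python3 scan.py
```

```text
conv (1, 90) 0.0004633778322549187
65 -100 [[-25, 50, 83, -80, 62, 37], [-6, 40, 85, -67, 79, 34]]
65 -80 [[-29, 46, 96, 255, 47, 49], None]
65 -60 [[-36, 44, 106, 217, 38, 70], [-12, 31, 109, 254, 45, 48]]
65 -40 [[-45, 43, 111, 172, 39, 94], [-21, 29, 118, 211, 35, 72]]
65 -20 [[-55, 43, 110, 132, 44, 112], [-33, 27, 123, 159, 36, 101]]
65 0 [[-61, 44, 103, 100, 54, 126], [-45, 28, 121, 117, 46, 121]]
65 15 [[-63, 46, 95, 82, 64, 133], [-50, 29, 115, 95, 55, 129]]
65 30 [[-64, 49, 85, 69, 75, 137], [-52, 32, 108, 79, 66, 134]]
65 45 [[-63, 52, 75, 60, 88, 139], [-52, 35, 99, 67, 78, 137]]
75 -100 [None, [-5, 44, 85, -75, 84, 39]]
75 -80 [[-28, 50, 97, 245, 58, 59], None]
75 -60 [[-35, 48, 108, 210, 54, 78], [-10, 36, 112, 242, 56, 61]]
75 -40 [[-46, 48, 113, 173, 56, 92], [-20, 34, 122, 204, 53, 80]]
75 -20 [[-56, 48, 112, 139, 59, 103], [-34, 34, 127, 164, 56, 96]]
75 0 [[-63, 49, 105, 108, 65, 116], [-46, 34, 124, 127, 61, 108]]
75 15 [[-65, 50, 96, 90, 72, 125], [-52, 35, 118, 104, 66, 117]]
75 30 [[-65, 53, 86, 76, 82, 132], [-54, 36, 110, 87, 74, 125]]
75 45 [[-64, 56, 75, 66, 94, 136], [-54, 39, 100, 74, 84, 130]]
85 -100 [None, None]
85 -80 [[-27, 55, 97, 239, 69, 66], [-5, 44, 100, 261, 77, 54]]
85 -60 [[-35, 54, 108, 207, 69, 82], [-10, 42, 113, 235, 69, 69]]
85 -40 [[-46, 54, 114, 174, 73, 91], [-20, 41, 124, 201, 71, 84]]
85 -20 [[-57, 54, 113, 142, 74, 98], [-34, 41, 129, 165, 76, 92]]
85 0 [[-64, 54, 105, 113, 76, 109], [-47, 41, 127, 131, 77, 99]]
85 15 [[-66, 55, 96, 96, 81, 119], [-53, 41, 120, 110, 78, 108]]
85 30 [[-66, 57, 86, 82, 90, 127], [-55, 42, 111, 92, 83, 117]]
85 45 [[-65, 60, 74, 73, 100, 134], [-55, 44, 101, 79, 91, 124]]
```

Emit:
{"op": "apply_moves", "data": {"motion": [{"tx":18,"ty":-2,"tz":-2,"turn":0,"jaw":1},{"tx":18,"ty":-2,"tz":-2,"turn":0,"jaw":1},{"tx":18,"ty":-2,"tz":-2,"turn":0,"jaw":1},{"tx":18,"ty":-2,"tz":-2,"turn":0,"jaw":1},{"tx":18,"ty":-2,"tz":-2,"turn":0,"jaw":1}]}}

```text
time_s: 27.05
position: [0.5608, -0.2405, 0.3202]
tool_rot: [[0.419, 0.905, 0.072], [0.907, -0.414, -0.072], [-0.035, 0.095, -0.995]]
ft_force: [0.0, 0.5, 0.9]
grip_width: 0.0857
```

Emit:
{"op": "apply_moves", "data": {"motion": [{"tx":18,"ty":-2,"tz":-2,"turn":0,"jaw":1},{"tx":18,"ty":-2,"tz":-2,"turn":0,"jaw":1},{"tx":18,"ty":-2,"tz":-2,"turn":0,"jaw":1},{"tx":18,"ty":-2,"tz":-2,"turn":0,"jaw":1},{"tx":18,"ty":-2,"tz":-2,"turn":0,"jaw":1}]}}

```text
time_s: 27.47
position: [0.6171, -0.0621, 0.3308]
tool_rot: [[0.415, 0.907, 0.07], [0.909, -0.41, -0.07], [-0.035, 0.093, -0.995]]
ft_force: [-0.0, 0.3, -0.3]
grip_width: 0.0851
```

Emit:
{"op": "apply_moves", "data": {"motion": [{"tx":18,"ty":-2,"tz":-2,"turn":7,"jaw":1},{"tx":18,"ty":-2,"tz":-2,"turn":14,"jaw":1},{"tx":18,"ty":-2,"tz":-2,"turn":21,"jaw":1},{"tx":18,"ty":-2,"tz":-2,"turn":28,"jaw":1},{"tx":18,"ty":-2,"tz":-2,"turn":32,"jaw":1}]}}

```text
time_s: 27.88
position: [0.6721, 0.1165, 0.3409]
tool_rot: [[0.834, 0.548, 0.068], [0.552, -0.831, -0.069], [0.019, 0.095, -0.995]]
ft_force: [-0.9, -0.5, 0.3]
grip_width: 0.0855
```

Emit:
{"op": "apply_moves", "data": {"motion": [{"tx":10,"ty":-10,"tz":-2,"turn":7,"jaw":1},{"tx":10,"ty":-10,"tz":-2,"turn":13,"jaw":1},{"tx":10,"ty":-10,"tz":-2,"turn":13,"jaw":1},{"tx":10,"ty":-10,"tz":-2,"turn":13,"jaw":1},{"tx":10,"ty":-10,"tz":-2,"turn":13,"jaw":1}]}}

```text
time_s: 28.3
position: [0.6986, 0.2626, 0.3501]
tool_rot: [[0.933, 0.354, 0.064], [0.358, -0.931, -0.068], [0.036, 0.087, -0.996]]
ft_force: [-0.0, 0.7, -0.7]
grip_width: 0.0853
```

```bash
cat >> h.py <<'E'
def st():
    s=telemetry.observe();R=np.array(s["tool_rot"])
    print("t",round(s["time_s"],1),"q",np.round(s["q"],1),"pos",np.round(s["position"],4),"tilt",round(np.degrees(np.arccos(-R[2,2])),1),"az",round(np.degrees(np.arctan2(R[1,2],R[0,2])),1),"R",R.round(3).tolist())
E
python3 -c "
from h import *
st();go((.72,.26,.36))"
```

```text
t 28.3 q [ 13.1  43.5  19.2  -5.1 114.5  79.9] pos [0.6986 0.2626 0.3501] tilt 5.4 az -46.7 R [[0.933, 0.354, 0.064], [0.358, -0.931, -0.068], [0.036, 0.087, -0.996]]
t 28.3 pos [0.6986 0.2626 0.3501] w 0.0853 q6 80 f [-0.   0.7 -0.7] z [ 0.064 -0.068 -0.996]
(0.72, 0.26, 0.36) -> [ 1.94  1.09 -0.83]
```

Emit:
{"op": "apply_moves", "data": {"motion": [{"tx":100,"ty":0,"tz":-58,"turn":0,"jaw":1},{"tx":100,"ty":0,"tz":-58,"turn":0,"jaw":1},{"tx":100,"ty":0,"tz":-58,"turn":0,"jaw":1},{"tx":100,"ty":0,"tz":-58,"turn":0,"jaw":1},{"tx":100,"ty":0,"tz":-58,"turn":0,"jaw":1}]}}

```text
time_s: 28.72
position: [0.7118, 0.2679, 0.3628]
tool_rot: [[0.931, 0.353, 0.089], [0.359, -0.931, -0.06], [0.062, 0.088, -0.994]]
ft_force: [0.2, -0.6, -0.8]
grip_width: 0.086
```

Emit:
{"op": "apply_moves", "data": {"motion": [{"tx":100,"ty":0,"tz":-58,"turn":0,"jaw":1},{"tx":100,"ty":0,"tz":-58,"turn":0,"jaw":1},{"tx":100,"ty":0,"tz":-58,"turn":0,"jaw":1},{"tx":100,"ty":0,"tz":-58,"turn":0,"jaw":1},{"tx":100,"ty":0,"tz":-58,"turn":0,"jaw":1}]}}

```text
time_s: 29.13
position: [0.7129, 0.2734, 0.3679]
tool_rot: [[0.929, 0.353, 0.112], [0.36, -0.931, -0.052], [0.086, 0.088, -0.992]]
ft_force: [0.1, -0.3, 0.3]
grip_width: 0.0852
```

Emit:
{"op": "apply_moves", "data": {"motion": [{"tx":100,"ty":0,"tz":-55,"turn":0,"jaw":1},{"tx":100,"ty":0,"tz":-55,"turn":0,"jaw":1}]}}

```text
time_s: 29.3
position: [0.7161, 0.2767, 0.3719]
tool_rot: [[0.926, 0.353, 0.137], [0.361, -0.931, -0.043], [0.113, 0.089, -0.99]]
ft_force: [1.3, -0.6, 0.6]
grip_width: 0.0856
```

Emit:
{"op": "apply_moves", "data": {"motion": [{"tx":100,"ty":0,"tz":-55,"turn":0,"jaw":1},{"tx":100,"ty":0,"tz":-55,"turn":0,"jaw":1}]}}

```text
time_s: 29.47
position: [0.7185, 0.2796, 0.3776]
tool_rot: [[0.921, 0.353, 0.163], [0.362, -0.931, -0.033], [0.14, 0.09, -0.986]]
ft_force: [-0.3, -0.7, -0.3]
grip_width: 0.0855
```

```bash
python3 -c "
from h import *
st()"
```

```text
t 29.5 q [ 13.8  44.6  12.7  -4.5 113.9  80.6] pos [0.7185 0.2796 0.3776] tilt 9.6 az -11.6 R [[0.921, 0.353, 0.163], [0.362, -0.931, -0.033], [0.14, 0.09, -0.986]]
```

Emit:
{"op": "apply_moves", "data": {"motion": [{"tx":100,"ty":0,"tz":-50,"turn":0,"jaw":1},{"tx":100,"ty":0,"tz":-50,"turn":0,"jaw":1},{"tx":100,"ty":0,"tz":-50,"turn":0,"jaw":1}]}}

```text
time_s: 29.72
position: [0.721, 0.283, 0.3824]
tool_rot: [[0.917, 0.353, 0.187], [0.363, -0.931, -0.024], [0.166, 0.09, -0.982]]
ft_force: [0.6, 0.1, -0.3]
grip_width: 0.0853
```

Emit:
{"op": "apply_moves", "data": {"motion": [{"tx":300,"ty":0,"tz":-150,"turn":0,"jaw":1},{"tx":300,"ty":0,"tz":-150,"turn":0,"jaw":1},{"tx":300,"ty":0,"tz":-150,"turn":0,"jaw":1}]}}

```text
time_s: 29.97
position: [0.7224, 0.2859, 0.3893]
tool_rot: [[0.912, 0.353, 0.211], [0.364, -0.931, -0.015], [0.191, 0.09, -0.977]]
ft_force: [0.2, 0.3, -0.7]
grip_width: 0.0858
```

Emit:
{"op": "apply_moves", "data": {"motion": [{"tx":20,"ty":0,"tz":-9,"turn":0,"jaw":1},{"tx":20,"ty":0,"tz":-9,"turn":0,"jaw":1},{"tx":20,"ty":0,"tz":-9,"turn":0,"jaw":1}]}}

```text
time_s: 30.22
position: [0.7254, 0.2888, 0.394]
tool_rot: [[0.906, 0.352, 0.235], [0.364, -0.931, -0.006], [0.217, 0.091, -0.972]]
ft_force: [0.2, -0.5, -0.5]
grip_width: 0.0854
```

Emit:
{"op": "apply_moves", "data": {"motion": [{"tx":8,"ty":0,"tz":-4,"turn":0,"jaw":1},{"tx":8,"ty":0,"tz":-4,"turn":0,"jaw":1},{"tx":8,"ty":0,"tz":-4,"turn":0,"jaw":1}]}}

```text
time_s: 30.47
position: [0.7261, 0.2908, 0.4028]
tool_rot: [[0.899, 0.352, 0.26], [0.364, -0.931, 0.004], [0.244, 0.091, -0.966]]
ft_force: [-0.4, 0.4, -0.0]
grip_width: 0.0856
```

Emit:
{"op": "apply_moves", "data": {"motion": [{"tx":100,"ty":0,"tz":-40,"turn":0,"jaw":1},{"tx":100,"ty":0,"tz":-40,"turn":0,"jaw":1}]}}

```text
time_s: 30.63
position: [0.7301, 0.2936, 0.4069]
tool_rot: [[0.891, 0.352, 0.285], [0.364, -0.931, 0.014], [0.27, 0.092, -0.958]]
ft_force: [-0.1, 0.5, -0.2]
grip_width: 0.0858
```

Emit:
{"op": "apply_moves", "data": {"motion": [{"tx":100,"ty":0,"tz":-40,"turn":0,"jaw":1},{"tx":100,"ty":0,"tz":-40,"turn":0,"jaw":1}]}}

```text
time_s: 30.8
position: [0.7329, 0.296, 0.4129]
tool_rot: [[0.883, 0.352, 0.31], [0.363, -0.931, 0.024], [0.297, 0.092, -0.95]]
ft_force: [-0.4, 0.0, 0.4]
grip_width: 0.0858
```

Emit:
{"op": "apply_moves", "data": {"motion": [{"tx":100,"ty":0,"tz":-40,"turn":0,"jaw":1},{"tx":100,"ty":0,"tz":-40,"turn":0,"jaw":1}]}}

```text
time_s: 30.97
position: [0.7347, 0.2982, 0.4207]
tool_rot: [[0.874, 0.352, 0.335], [0.362, -0.931, 0.034], [0.324, 0.092, -0.941]]
ft_force: [-0.4, 0.3, 0.2]
grip_width: 0.0854
```

```bash
python3 -c "
from h import *
st()"
```

```text
t 31.0 q [ 14.5  42.1  12.7  -3.1 105.7  81.5] pos [0.7347 0.2982 0.4207] tilt 19.7 az 5.7 R [[0.874, 0.352, 0.335], [0.362, -0.931, 0.034], [0.324, 0.092, -0.941]]
```

Emit:
{"op": "apply_moves", "data": {"motion": [{"tx":100,"ty":0,"tz":-20,"turn":0,"jaw":1},{"tx":100,"ty":0,"tz":-20,"turn":0,"jaw":1}]}}

```text
time_s: 31.13
position: [0.7436, 0.302, 0.4187]
tool_rot: [[0.864, 0.352, 0.361], [0.361, -0.931, 0.044], [0.351, 0.093, -0.932]]
ft_force: [0.3, 0.2, -0.5]
grip_width: 0.0852
```

Emit:
{"op": "apply_moves", "data": {"motion": [{"tx":100,"ty":0,"tz":-20,"turn":0,"jaw":1},{"tx":100,"ty":0,"tz":-20,"turn":0,"jaw":1}]}}

```text
time_s: 31.3
position: [0.7514, 0.3055, 0.4173]
tool_rot: [[0.854, 0.352, 0.384], [0.36, -0.931, 0.053], [0.376, 0.093, -0.922]]
ft_force: [0.4, -1.0, 0.0]
grip_width: 0.0855
```

Emit:
{"op": "apply_moves", "data": {"motion": [{"tx":100,"ty":0,"tz":-20,"turn":0,"jaw":1},{"tx":100,"ty":0,"tz":-20,"turn":0,"jaw":1}]}}

```text
time_s: 31.47
position: [0.7575, 0.3085, 0.4191]
tool_rot: [[0.843, 0.352, 0.408], [0.358, -0.931, 0.063], [0.402, 0.093, -0.911]]
ft_force: [-0.0, 0.9, 0.6]
grip_width: 0.0857
```

Emit:
{"op": "apply_moves", "data": {"motion": [{"tx":100,"ty":0,"tz":-15,"turn":0,"jaw":1},{"tx":100,"ty":0,"tz":-15,"turn":0,"jaw":1}]}}

```text
time_s: 31.63
position: [0.7645, 0.3117, 0.4198]
tool_rot: [[0.831, 0.352, 0.431], [0.356, -0.931, 0.073], [0.427, 0.093, -0.899]]
ft_force: [0.5, 0.2, 0.2]
grip_width: 0.0855
```

Emit:
{"op": "apply_moves", "data": {"motion": [{"tx":100,"ty":0,"tz":-10,"turn":0,"jaw":1},{"tx":100,"ty":0,"tz":-10,"turn":0,"jaw":1}]}}

```text
time_s: 31.8
position: [0.7723, 0.3151, 0.419]
tool_rot: [[0.819, 0.352, 0.454], [0.354, -0.931, 0.082], [0.452, 0.093, -0.887]]
ft_force: [-0.1, 0.2, 1.4]
grip_width: 0.0853
```

Emit:
{"op": "apply_moves", "data": {"motion": [{"tx":100,"ty":0,"tz":-10,"turn":0,"jaw":1},{"tx":100,"ty":0,"tz":-10,"turn":0,"jaw":1}]}}

```text
time_s: 31.97
position: [0.7787, 0.3181, 0.4201]
tool_rot: [[0.806, 0.352, 0.476], [0.352, -0.931, 0.092], [0.476, 0.093, -0.875]]
ft_force: [0.4, -0.3, 0.5]
grip_width: 0.0853
```

Emit:
{"op": "apply_moves", "data": {"motion": [{"tx":100,"ty":0,"tz":0,"turn":0,"jaw":1},{"tx":100,"ty":0,"tz":0,"turn":0,"jaw":1}]}}

```text
time_s: 32.13
position: [0.788, 0.3216, 0.4172]
tool_rot: [[0.793, 0.351, 0.498], [0.349, -0.932, 0.101], [0.5, 0.094, -0.861]]
ft_force: [0.5, -0.1, -0.3]
grip_width: 0.0851
```

Emit:
{"op": "apply_moves", "data": {"motion": [{"tx":100,"ty":0,"tz":0,"turn":0,"jaw":1},{"tx":100,"ty":0,"tz":0,"turn":0,"jaw":1}]}}

```text
time_s: 32.3
position: [0.796, 0.3249, 0.4157]
tool_rot: [[0.779, 0.351, 0.519], [0.347, -0.932, 0.11], [0.522, 0.094, -0.848]]
ft_force: [-0.6, -0.4, 1.2]
grip_width: 0.0857
```

Emit:
{"op": "apply_moves", "data": {"motion": [{"tx":100,"ty":0,"tz":0,"turn":0,"jaw":1},{"tx":100,"ty":0,"tz":0,"turn":0,"jaw":1}]}}

```text
time_s: 32.47
position: [0.8025, 0.3278, 0.4171]
tool_rot: [[0.764, 0.351, 0.54], [0.343, -0.931, 0.12], [0.546, 0.094, -0.833]]
ft_force: [-0.6, -0.0, 0.7]
grip_width: 0.0855
```

Emit:
{"op": "apply_moves", "data": {"motion": [{"tx":100,"ty":0,"tz":0,"turn":0,"jaw":1},{"tx":100,"ty":0,"tz":0,"turn":0,"jaw":1}]}}

```text
time_s: 32.63
position: [0.8079, 0.3305, 0.4207]
tool_rot: [[0.749, 0.351, 0.562], [0.34, -0.932, 0.13], [0.569, 0.094, -0.817]]
ft_force: [0.3, 0.3, 0.2]
grip_width: 0.0852
```

```bash
python3 -c "
from h import *
st()"
```

```text
t 32.6 q [14.8 44.5 12.7 -1.  87.6 82.2] pos [0.8079 0.3305 0.4207] tilt 35.2 az 13.0 R [[0.749, 0.351, 0.562], [0.34, -0.932, 0.13], [0.569, 0.094, -0.817]]
```

Emit:
{"op": "apply_moves", "data": {"motion": [{"tx":100,"ty":0,"tz":0,"turn":0,"jaw":1},{"tx":100,"ty":0,"tz":0,"turn":0,"jaw":1}]}}

```text
time_s: 32.8
position: [0.8121, 0.3329, 0.4261]
tool_rot: [[0.732, 0.351, 0.584], [0.336, -0.932, 0.139], [0.593, 0.094, -0.8]]
ft_force: [-0.0, -0.1, 0.3]
grip_width: 0.0855
```

Emit:
{"op": "apply_moves", "data": {"motion": [{"tx":100,"ty":0,"tz":0,"turn":0,"jaw":1},{"tx":100,"ty":0,"tz":0,"turn":0,"jaw":1}]}}

```text
time_s: 32.97
position: [0.8152, 0.335, 0.4332]
tool_rot: [[0.714, 0.351, 0.605], [0.332, -0.932, 0.149], [0.616, 0.094, -0.782]]
ft_force: [-0.3, 0.4, 0.6]
grip_width: 0.0857
```

Emit:
{"op": "apply_moves", "data": {"motion": [{"tx":100,"ty":0,"tz":0,"turn":0,"jaw":1},{"tx":100,"ty":0,"tz":0,"turn":0,"jaw":1}]}}

```text
time_s: 33.13
position: [0.8171, 0.3369, 0.442]
tool_rot: [[0.696, 0.351, 0.626], [0.327, -0.932, 0.159], [0.639, 0.094, -0.764]]
ft_force: [0.0, 0.3, -0.3]
grip_width: 0.0853
```

Emit:
{"op": "apply_moves", "data": {"motion": [{"tx":100,"ty":0,"tz":0,"turn":0,"jaw":1},{"tx":100,"ty":0,"tz":0,"turn":0,"jaw":1}]}}

```text
time_s: 33.3
position: [0.818, 0.3385, 0.4522]
tool_rot: [[0.678, 0.351, 0.646], [0.322, -0.932, 0.168], [0.661, 0.094, -0.745]]
ft_force: [0.3, 0.3, -0.1]
grip_width: 0.0855
```

Emit:
{"op": "apply_moves", "data": {"motion": [{"tx":100,"ty":0,"tz":0,"turn":0,"jaw":1},{"tx":100,"ty":0,"tz":0,"turn":0,"jaw":1}]}}

```text
time_s: 33.47
position: [0.8178, 0.3398, 0.4638]
tool_rot: [[0.659, 0.351, 0.665], [0.317, -0.932, 0.177], [0.682, 0.094, -0.725]]
ft_force: [-0.2, -0.2, -1.0]
grip_width: 0.0853
```

Emit:
{"op": "apply_moves", "data": {"motion": [{"tx":100,"ty":0,"tz":0,"turn":0,"jaw":1},{"tx":100,"ty":0,"tz":0,"turn":0,"jaw":1}]}}

```text
time_s: 33.63
position: [0.8167, 0.3408, 0.4765]
tool_rot: [[0.639, 0.351, 0.684], [0.312, -0.932, 0.186], [0.703, 0.094, -0.705]]
ft_force: [-0.2, -0.6, -0.6]
grip_width: 0.0855
```

Emit:
{"op": "apply_moves", "data": {"motion": [{"tx":100,"ty":0,"tz":0,"turn":0,"jaw":1},{"tx":100,"ty":0,"tz":0,"turn":0,"jaw":1}]}}

```text
time_s: 33.8
position: [0.8145, 0.3415, 0.4903]
tool_rot: [[0.619, 0.351, 0.702], [0.307, -0.932, 0.195], [0.723, 0.095, -0.685]]
ft_force: [0.2, 0.1, -1.1]
grip_width: 0.0853
```

Emit:
{"op": "apply_moves", "data": {"motion": [{"tx":100,"ty":0,"tz":0,"turn":0,"jaw":1},{"tx":100,"ty":0,"tz":0,"turn":0,"jaw":1}]}}

```text
time_s: 33.97
position: [0.8115, 0.342, 0.505]
tool_rot: [[0.599, 0.351, 0.72], [0.301, -0.932, 0.204], [0.742, 0.095, -0.664]]
ft_force: [0.3, -0.3, -0.7]
grip_width: 0.0856
```

Emit:
{"op": "apply_moves", "data": {"motion": [{"tx":100,"ty":0,"tz":0,"turn":0,"jaw":1},{"tx":100,"ty":0,"tz":0,"turn":0,"jaw":1}]}}

```text
time_s: 34.13
position: [0.8075, 0.3422, 0.5205]
tool_rot: [[0.579, 0.351, 0.736], [0.295, -0.932, 0.212], [0.76, 0.095, -0.642]]
ft_force: [-0.8, -0.4, 0.6]
grip_width: 0.0852
```

Emit:
{"op": "apply_moves", "data": {"motion": [{"tx":100,"ty":0,"tz":0,"turn":0,"jaw":1},{"tx":100,"ty":0,"tz":0,"turn":0,"jaw":1}]}}

```text
time_s: 34.3
position: [0.8027, 0.3422, 0.5367]
tool_rot: [[0.558, 0.351, 0.752], [0.289, -0.932, 0.22], [0.778, 0.095, -0.621]]
ft_force: [-0.0, 0.1, -0.1]
grip_width: 0.0856
```

Emit:
{"op": "apply_moves", "data": {"motion": [{"tx":100,"ty":0,"tz":0,"turn":0,"jaw":1},{"tx":100,"ty":0,"tz":0,"turn":0,"jaw":1}]}}

```text
time_s: 34.47
position: [0.797, 0.3418, 0.5535]
tool_rot: [[0.536, 0.351, 0.768], [0.283, -0.932, 0.228], [0.795, 0.095, -0.599]]
ft_force: [0.2, -0.6, 0.7]
grip_width: 0.0852
```

Emit:
{"op": "apply_moves", "data": {"motion": [{"tx":100,"ty":0,"tz":0,"turn":0,"jaw":1},{"tx":100,"ty":0,"tz":0,"turn":0,"jaw":1}]}}

```text
time_s: 34.63
position: [0.7905, 0.3412, 0.5708]
tool_rot: [[0.514, 0.351, 0.783], [0.276, -0.932, 0.236], [0.812, 0.095, -0.576]]
ft_force: [0.0, -0.2, 0.9]
grip_width: 0.0856
```

```bash
python3 -c "
from h import *
st()"
```

```text
t 34.6 q [15.1 36.8 12.7  1.4 75.6 82. ] pos [0.7905 0.3412 0.5708] tilt 54.8 az 16.8 R [[0.514, 0.351, 0.783], [0.276, -0.932, 0.236], [0.812, 0.095, -0.576]]
```

Emit:
{"op": "apply_moves", "data": {"motion": [{"tx":100,"ty":0,"tz":0,"turn":0,"jaw":1},{"tx":100,"ty":0,"tz":0,"turn":0,"jaw":1}]}}

```text
time_s: 34.8
position: [0.7831, 0.3403, 0.5885]
tool_rot: [[0.492, 0.351, 0.797], [0.269, -0.932, 0.244], [0.828, 0.095, -0.553]]
ft_force: [-0.3, -0.5, 0.6]
grip_width: 0.0857
```

Emit:
{"op": "apply_moves", "data": {"motion": [{"tx":100,"ty":0,"tz":0,"turn":0,"jaw":1},{"tx":100,"ty":0,"tz":0,"turn":0,"jaw":1}]}}

```text
time_s: 34.97
position: [0.7749, 0.3392, 0.6066]
tool_rot: [[0.47, 0.351, 0.81], [0.263, -0.932, 0.251], [0.843, 0.095, -0.53]]
ft_force: [0.1, 0.6, -0.3]
grip_width: 0.0852
```

Emit:
{"op": "apply_moves", "data": {"motion": [{"tx":100,"ty":0,"tz":0,"turn":0,"jaw":1},{"tx":100,"ty":0,"tz":0,"turn":0,"jaw":1}]}}

```text
time_s: 35.13
position: [0.766, 0.3378, 0.625]
tool_rot: [[0.448, 0.351, 0.823], [0.256, -0.932, 0.258], [0.857, 0.095, -0.507]]
ft_force: [-0.1, -0.4, -1.0]
grip_width: 0.0851
```

Emit:
{"op": "apply_moves", "data": {"motion": [{"tx":100,"ty":0,"tz":0,"turn":0,"jaw":1},{"tx":100,"ty":0,"tz":0,"turn":0,"jaw":1}]}}

```text
time_s: 35.3
position: [0.7563, 0.3361, 0.6435]
tool_rot: [[0.425, 0.351, 0.835], [0.248, -0.932, 0.265], [0.871, 0.095, -0.483]]
ft_force: [-1.7, 0.2, -0.2]
grip_width: 0.085
```

Emit:
{"op": "apply_moves", "data": {"motion": [{"tx":100,"ty":0,"tz":0,"turn":0,"jaw":1},{"tx":100,"ty":0,"tz":0,"turn":0,"jaw":1}]}}

```text
time_s: 35.47
position: [0.7459, 0.3341, 0.6621]
tool_rot: [[0.402, 0.351, 0.846], [0.241, -0.932, 0.272], [0.883, 0.095, -0.459]]
ft_force: [-0.6, -0.2, -0.7]
grip_width: 0.085
```

Emit:
{"op": "apply_moves", "data": {"motion": [{"tx":100,"ty":0,"tz":0,"turn":0,"jaw":1},{"tx":100,"ty":0,"tz":0,"turn":0,"jaw":1}]}}

```text
time_s: 35.63
position: [0.7348, 0.3319, 0.6808]
tool_rot: [[0.378, 0.35, 0.857], [0.233, -0.932, 0.278], [0.896, 0.095, -0.434]]
ft_force: [-0.2, 0.9, -0.1]
grip_width: 0.0851
```

Emit:
{"op": "apply_moves", "data": {"motion": [{"tx":100,"ty":0,"tz":0,"turn":0,"jaw":1},{"tx":100,"ty":0,"tz":0,"turn":0,"jaw":1}]}}

```text
time_s: 35.8
position: [0.723, 0.3293, 0.6996]
tool_rot: [[0.355, 0.35, 0.867], [0.226, -0.932, 0.284], [0.907, 0.095, -0.41]]
ft_force: [0.1, 0.3, -0.0]
grip_width: 0.0852
```

Emit:
{"op": "apply_moves", "data": {"motion": [{"tx":100,"ty":0,"tz":0,"turn":0,"jaw":1},{"tx":100,"ty":0,"tz":0,"turn":0,"jaw":1}]}}

```text
time_s: 35.97
position: [0.7105, 0.3266, 0.7183]
tool_rot: [[0.331, 0.35, 0.876], [0.218, -0.932, 0.29], [0.918, 0.095, -0.385]]
ft_force: [-0.3, 1.6, -0.1]
grip_width: 0.0855
```

Emit:
{"op": "apply_moves", "data": {"motion": [{"tx":100,"ty":0,"tz":0,"turn":0,"jaw":1},{"tx":100,"ty":0,"tz":0,"turn":0,"jaw":1}]}}

```text
time_s: 36.13
position: [0.6973, 0.3236, 0.7368]
tool_rot: [[0.307, 0.35, 0.885], [0.21, -0.932, 0.296], [0.928, 0.095, -0.36]]
ft_force: [-0.8, 0.4, 0.2]
grip_width: 0.085
```

Emit:
{"op": "apply_moves", "data": {"motion": [{"tx":-10,"ty":0,"tz":-10,"turn":6.5,"jaw":1},{"tx":-10,"ty":0,"tz":-10,"turn":6.5,"jaw":1},{"tx":-10,"ty":0,"tz":-10,"turn":6.5,"jaw":1},{"tx":-10,"ty":0,"tz":-10,"turn":6.5,"jaw":1}]}}

```text
time_s: 36.47
position: [0.5757, 0.2723, 0.679]
tool_rot: [[0.345, 0.313, 0.885], [0.103, -0.95, 0.296], [0.933, -0.011, -0.36]]
ft_force: [0.3, 0.0, 0.8]
grip_width: 0.0855
```

```bash
cat > plan.py <<'E'
from scan import *
from h import telemetry
s=telemetry.observe();R=np.array(s["tool_rot"]);q=np.array(s["q"]);p0=np.array(s["position"])
pts=[p0,(.62,.15,.45),(.53,-.1,.42),(.46,-.32,.36),(.40,-.42,.30),(.40,-.405,.13),(.551,-.363,.063),(.551,-.363,.16),(.53,-.15,.20)]
print(fk(q,P,1,*S)[0]-p0)
for a,b in zip(pts[:-1],pts[1:]):
    for f in np.linspace(.25,1,4):
        x,c=ik((1-f)*np.array(a)+f*np.array(b),R,[q]);jump=np.abs(x-q).max();q=x
        if c>1e-5 or jump>40: print("  !",f,c,jump)
    print(np.round(b,3),q.round(0).astype(int),"cost",round(c,6),"w",[ (np.array(b)-.24*R[:,2]).round(2).tolist()])
E
python3 -c "
from h import *
st()"; python3 plan.py
```

```text
t 36.5 q [12.5  4.9 52.8  6.9 53.7 84.4] pos [0.5757 0.2723 0.679 ] tilt 68.9 az 18.5 R [[0.345, 0.313, 0.885], [0.103, -0.95, 0.296], [0.933, -0.011, -0.36]]
conv (1, 90) 0.0004633778322549187
[-0.00037078 -0.00012218 -0.0002554 ]
[0.62 0.15 0.45] [-5  6 88 52 29 34] cost 0.0 w [[0.41, 0.08, 0.54]]
[ 0.53 -0.1   0.42] [-47   1  98  71  64   0] cost 0.0 w [[0.32, -0.17, 0.51]]
[ 0.46 -0.32  0.36] [-72  15  92  70  85 -16] cost 0.0 w [[0.25, -0.39, 0.45]]
[ 0.4  -0.42  0.3 ] [-82  25  87  67  91 -24] cost 0.0 w [[0.19, -0.49, 0.39]]
[ 0.4   -0.405  0.13 ] [-82  39  99  68  81 -47] cost 0.0 w [[0.19, -0.48, 0.22]]
[ 0.551 -0.363  0.063] [-64  48  93  82  69 -48] cost 0.0 w [[0.34, -0.43, 0.15]]
[ 0.551 -0.363  0.16 ] [-64  39  91  78  71 -36] cost 0.0 w [[0.34, -0.43, 0.25]]
[ 0.53 -0.15  0.2 ] [-53  24 115  90  62 -45] cost 0.0 w [[0.32, -0.22, 0.29]]
```

Emit:
{"op": "apply_moves", "data": {"motion": [{"tx":-10.5,"ty":6.6,"tz":4.2,"turn":0,"jaw":1},{"tx":-10.5,"ty":6.6,"tz":4.2,"turn":0,"jaw":1},{"tx":-10.5,"ty":6.6,"tz":4.2,"turn":0,"jaw":1},{"tx":-10.5,"ty":6.6,"tz":4.2,"turn":0,"jaw":1}]}}

```text
time_s: 36.8
position: [0.597, 0.2089, 0.5562]
tool_rot: [[0.358, 0.311, 0.881], [0.103, -0.95, 0.293], [0.928, -0.014, -0.372]]
ft_force: [0.8, 0.7, -1.3]
grip_width: 0.0853
```

Emit:
{"op": "apply_moves", "data": {"motion": [{"tx":-10.5,"ty":6.6,"tz":4.2,"turn":0,"jaw":1},{"tx":-10.5,"ty":6.6,"tz":4.2,"turn":0,"jaw":1},{"tx":-10.5,"ty":6.6,"tz":4.2,"turn":0,"jaw":1},{"tx":-10.5,"ty":6.6,"tz":4.2,"turn":0,"jaw":1}]}}

```text
time_s: 37.13
position: [0.6173, 0.1466, 0.4397]
tool_rot: [[0.36, 0.31, 0.88], [0.103, -0.951, 0.293], [0.927, -0.015, -0.374]]
ft_force: [0.2, 1.6, 0.0]
grip_width: 0.0851
```

```bash
python3 -c "
from h import *
st();go((.53,-.1,.42))"
```

```text
t 37.1 q [-5.9  6.  89.3 52.3 28.9 32.8] pos [0.6173 0.1466 0.4397] tilt 68.0 az 18.4 R [[0.36, 0.31, 0.88], [0.103, -0.951, 0.293], [0.927, -0.015, -0.374]]
t 37.1 pos [0.6173 0.1466 0.4397] w 0.0851 q6 33 f [0.2 1.6 0. ] z [ 0.88   0.293 -0.374]
(0.53, -0.1, 0.42) -> [ -7.51  20.76 -14.17]
```

Tracks the model. Continue.

Emit:
{"op": "apply_moves", "data": {"motion": [{"tx":-3.7,"ty":10.4,"tz":-7.1,"turn":0,"jaw":1},{"tx":-3.7,"ty":10.4,"tz":-7.1,"turn":0,"jaw":1},{"tx":-3.7,"ty":10.4,"tz":-7.1,"turn":0,"jaw":1},{"tx":-3.7,"ty":10.4,"tz":-7.1,"turn":0,"jaw":1}]}}

```text
time_s: 37.47
position: [0.5736, 0.0183, 0.4319]
tool_rot: [[0.358, 0.306, 0.882], [0.103, -0.952, 0.288], [0.928, -0.013, -0.373]]
ft_force: [0.4, 0.2, 0.6]
grip_width: 0.0855
```

Emit:
{"op": "apply_moves", "data": {"motion": [{"tx":-3.7,"ty":10.4,"tz":-7.1,"turn":0,"jaw":1},{"tx":-3.7,"ty":10.4,"tz":-7.1,"turn":0,"jaw":1},{"tx":-3.7,"ty":10.4,"tz":-7.1,"turn":0,"jaw":1},{"tx":-3.7,"ty":10.4,"tz":-7.1,"turn":0,"jaw":1}]}}

```text
time_s: 37.8
position: [0.529, -0.1096, 0.4239]
tool_rot: [[0.358, 0.302, 0.883], [0.104, -0.953, 0.284], [0.928, -0.01, -0.373]]
ft_force: [0.1, -0.1, -0.2]
grip_width: 0.0854
```

Emit:
{"op": "apply_moves", "data": {"motion": [{"tx":-5,"ty":9.4,"tz":-5.3,"turn":0,"jaw":1},{"tx":-5,"ty":9.4,"tz":-5.3,"turn":0,"jaw":1},{"tx":-5,"ty":9.4,"tz":-5.3,"turn":0,"jaw":1},{"tx":-5,"ty":9.4,"tz":-5.3,"turn":0,"jaw":1}]}}

```text
time_s: 38.13
position: [0.4921, -0.2257, 0.3958]
tool_rot: [[0.36, 0.298, 0.884], [0.103, -0.955, 0.279], [0.927, -0.01, -0.374]]
ft_force: [0.4, 0.1, 0.0]
grip_width: 0.0856
```

Emit:
{"op": "apply_moves", "data": {"motion": [{"tx":-5,"ty":9.4,"tz":-5.3,"turn":0,"jaw":1},{"tx":-5,"ty":9.4,"tz":-5.3,"turn":0,"jaw":1},{"tx":-5,"ty":9.4,"tz":-5.3,"turn":0,"jaw":1},{"tx":-5,"ty":9.4,"tz":-5.3,"turn":0,"jaw":1}]}}

```text
time_s: 38.47
position: [0.4542, -0.3414, 0.3671]
tool_rot: [[0.363, 0.294, 0.884], [0.102, -0.956, 0.276], [0.926, -0.01, -0.377]]
ft_force: [-0.4, 0.2, -1.2]
grip_width: 0.0852
```

Run:
```python
from h import *
st()
im,d=get_image("scene");W=cloud(d,camera_params("scene"));im2,d2=get_image("side");W2=cloud(d2,camera_params("side"))
for n,W_ in(("sc",W),("sd",W2)):
    g=W_.reshape(-1,3)
    for nm,c,zr in (("bowl",(.547,-.148),.055),("tub",(.551,-.363),.094)):
        q=g[(np.abs(g[:,2]-zr)<.004)&(np.hypot(g[:,0]-c[0],g[:,1]-c[1])<.12)]
        print(n,nm,len(q),np.round((np.percentile(q,1,axis=0)+np.percentile(q,99,axis=0))/2,3) if len(q) else 0,np.ptp(q,axis=0).round(3))
go((.40,-.42,.25))
```

```text
t 38.5 q [-73.7  15.8  89.   68.3  85.4 -13.5] pos [ 0.4542 -0.3414  0.3671] tilt 67.9 az 17.3 R [[0.363, 0.294, 0.884], [0.102, -0.956, 0.276], [0.926, -0.01, -0.377]]
sc bowl 313 [ 0.547 -0.149  0.054] [0.159 0.154 0.006]
sc tub 107 [ 0.552 -0.363  0.093] [0.069 0.07  0.006]
sd bowl 391 [ 0.547 -0.146  0.054] [0.154 0.156 0.008]
sd tub 112 [ 0.55  -0.361  0.093] [0.067 0.068 0.007]
t 38.6 pos [ 0.4554 -0.3366  0.3686] w 0.0855 q6 -13 f [-0.1  0.5 -0.2] z [ 0.884  0.279 -0.375]
(0.4, -0.42, 0.25) -> [-13.85   6.43  -2.77]
```

```bash
python3 -c "
from h import *
s=telemetry.observe();z=np.array(s['tool_rot'])[:,2]
g=np.array([.551,-.362,.064])
print((g-.137*z).round(4),(g+.003*z).round(4));go(tuple((g-.137*z+[0,0,.12]).round(4)))"
```

```text
[ 0.4299 -0.4002  0.1154] [ 0.5537 -0.3612  0.0629]
t 38.6 pos [ 0.4554 -0.3366  0.3686] w 0.0855 q6 -13 f [-0.1  0.5 -0.2] z [ 0.884  0.279 -0.375]
(np.float64(0.4299), np.float64(-0.4002), np.float64(0.2354)) -> [-13.92   5.44   0.97]
```

Emit:
{"op": "apply_moves", "data": {"motion": [{"tx":-13.9,"ty":5.4,"tz":1,"turn":0,"jaw":1},{"tx":-13.9,"ty":5.4,"tz":1,"turn":0,"jaw":1},{"tx":-13.9,"ty":5.4,"tz":1,"turn":0,"jaw":1},{"tx":-13.9,"ty":5.4,"tz":1,"turn":0,"jaw":1},{"tx":-13.9,"ty":5.4,"tz":1,"turn":0,"jaw":1}]}}

```text
time_s: 38.98
position: [0.4303, -0.3999, 0.2325]
tool_rot: [[0.364, 0.298, 0.883], [0.099, -0.954, 0.281], [0.926, -0.015, -0.377]]
ft_force: [0.1, -0.5, -0.9]
grip_width: 0.0852
```

```bash
python3 -c "
from h import *
st();go((.4299,-.4002,.1154))"
```

```text
t 39.0 q [-78.2  29.2  93.4  68.2  82.9 -31.5] pos [ 0.4303 -0.3999  0.2325] tilt 67.9 az 17.7 R [[0.364, 0.298, 0.883], [0.099, -0.954, 0.281], [0.926, -0.015, -0.377]]
t 39.0 pos [ 0.4303 -0.3999  0.2325] w 0.0852 q6 -31 f [ 0.1 -0.5 -0.9] z [ 0.883  0.281 -0.377]
(0.4299, -0.4002, 0.1154) -> [-10.86   0.19   4.37]
```

Emit:
{"op": "apply_moves", "data": {"motion": [{"tx":-4,"ty":0.1,"tz":1.5,"turn":0,"jaw":1},{"tx":-7.5,"ty":0.2,"tz":3,"turn":0,"jaw":1},{"tx":-10.8,"ty":0.2,"tz":4.4,"turn":0,"jaw":1},{"tx":-10.8,"ty":0.2,"tz":4.4,"turn":0,"jaw":1}]}}

```text
time_s: 39.32
position: [0.4312, -0.398, 0.1127]
tool_rot: [[0.366, 0.3, 0.881], [0.094, -0.954, 0.286], [0.926, -0.022, -0.377]]
ft_force: [-1.2, 0.6, -0.3]
grip_width: 0.085
```

Run:
```python
from h import *
st();go((.5537,-.3612,.063))
b,d=get_image("side");c,d2=get_image("scene");w,_=get_image("wrist")
B=cv2.resize(b[60:240,300:520,::-1],(400,327));C=cv2.resize(c[110:240,90:250,::-1],(400,325))
cv2.imwrite("pics/m3.png",np.hstack([B[:325],C]))
for n,W in (("sd",cloud(d,camera_params("side"))),("sc",cloud(d2,camera_params("scene")))):
    g=W.reshape(-1,3);q=g[(np.abs(g[:,2]-.094)<.004)&(np.hypot(g[:,0]-.551,g[:,1]+.363)<.05)];print(n,len(q),np.round((np.percentile(q,1,axis=0)+np.percentile(q,99,axis=0))/2,3))
```

```text
t 39.3 q [-78.   40.8  98.4  70.9  77.1 -46.9] pos [ 0.4312 -0.398   0.1127] tilt 67.8 az 18.0 R [[0.366, 0.3, 0.881], [0.094, -0.954, 0.286], [0.926, -0.022, -0.377]]
t 39.3 pos [ 0.4312 -0.398   0.1127] w 0.085 q6 -47 f [-1.2  0.6 -0.3] z [ 0.881  0.286 -0.377]
(0.5537, -0.3612, 0.063) -> [ 0.23  0.28 13.72]
sd 113 [ 0.551 -0.36   0.094]
sc 107 [ 0.552 -0.364  0.093]
```

View pics/m3.png

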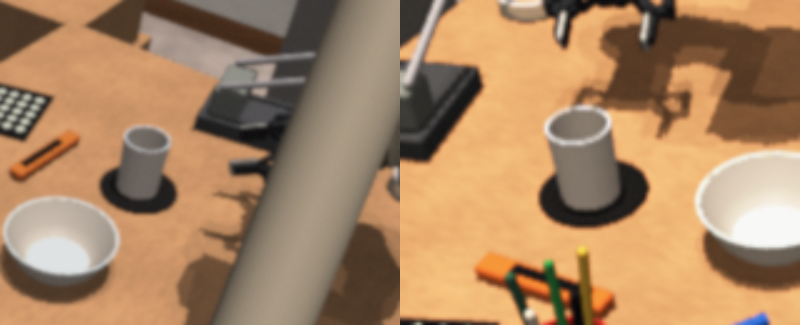

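The gripper is lined up with the tub. Advance and grip.

Emit:
{"op": "apply_moves", "data": {"motion": [{"tx":0.2,"ty":0.3,"tz":3.5,"turn":-1,"jaw":1},{"tx":0.2,"ty":0.3,"tz":7,"turn":-1,"jaw":1},{"tx":0.2,"ty":0.3,"tz":9,"turn":-1,"jaw":1},{"tx":0.2,"ty":0.3,"tz":9,"turn":-1,"jaw":1}]}}

```text
time_s: 39.8
position: [0.5155, -0.3755, 0.0894]
tool_rot: [[0.354, 0.31, 0.882], [0.124, -0.951, 0.285], [0.927, 0.009, -0.375]]
ft_force: [0.2, 1.5, 0.5]
grip_width: 0.0853
```

```bash
python3 -c "
from h import *
st();go((.5537,-.3612,.063))"
```

```text
t 39.8 q [-68.3  44.4  95.2  78.1  71.  -47.4] pos [ 0.5155 -0.3755  0.0894] tilt 68.0 az 17.9 R [[0.354, 0.31, 0.882], [0.124, -0.951, 0.285], [0.927, 0.009, -0.375]]
t 39.8 pos [ 0.5155 -0.3755  0.0894] w 0.0853 q6 -47 f [0.2 1.5 0.5] z [ 0.882  0.285 -0.375]
(0.5537, -0.3612, 0.063) -> [-0.92 -0.2   4.77]
```

Emit:
{"op": "apply_moves", "data": {"motion": [{"tx":-0.9,"ty":-0.2,"tz":1.5,"turn":0,"jaw":1},{"tx":-0.9,"ty":-0.2,"tz":3,"turn":0,"jaw":1},{"tx":-0.9,"ty":-0.2,"tz":4.5,"turn":0,"jaw":1},{"tx":-0.9,"ty":-0.2,"tz":4.8,"turn":0,"jaw":1},{"tx":-0.9,"ty":-0.2,"tz":4.8,"turn":0,"jaw":1}]}}

```text
time_s: 40.22
position: [0.5546, -0.3612, 0.0655]
tool_rot: [[0.352, 0.312, 0.883], [0.127, -0.95, 0.285], [0.927, 0.012, -0.374]]
ft_force: [-0.4, 0.3, 0.5]
grip_width: 0.0853
```

```bash
python3 -c "
from h import *
st();go((.5537,-.3612,.063))"
```

```text
t 40.2 q [-63.8  47.5  93.5  81.9  68.  -48.6] pos [ 0.5546 -0.3612  0.0655] tilt 68.0 az 17.9 R [[0.352, 0.312, 0.883], [0.127, -0.95, 0.285], [0.927, 0.012, -0.374]]
t 40.2 pos [ 0.5546 -0.3612  0.0655] w 0.0853 q6 -49 f [-0.4  0.3  0.5] z [ 0.883  0.285 -0.374]
(0.5537, -0.3612, 0.063) -> [-0.26 -0.03  0.01]
```

Emit:
{"op": "apply_moves", "data": {"motion": [{"tx":0,"ty":0,"tz":0,"turn":0,"jaw":-1},{"tx":0,"ty":0,"tz":0,"turn":0,"jaw":-1},{"tx":0,"ty":0,"tz":0,"turn":0,"jaw":-1},{"tx":0,"ty":0,"tz":0,"turn":0,"jaw":-1},{"tx":0,"ty":0,"tz":0,"turn":0,"jaw":-1}], "squeeze": 50}}

```text
time_s: 40.63
position: [0.5541, -0.3622, 0.0677]
tool_rot: [[0.349, 0.31, 0.884], [0.127, -0.95, 0.283], [0.928, 0.014, -0.371]]
ft_force: [-4.4, 0.0, 7.2]
grip_width: 0.0664
```

Emit:
{"op": "apply_moves", "data": {"motion": [{"tx":0,"ty":0,"tz":0,"turn":0,"jaw":-1},{"tx":0,"ty":0,"tz":0,"turn":0,"jaw":-1},{"tx":0,"ty":0,"tz":0,"turn":0,"jaw":-1},{"tx":0,"ty":0,"tz":0,"turn":0,"jaw":-1}]}}

```text
time_s: 40.97
position: [0.5539, -0.3626, 0.0678]
tool_rot: [[0.349, 0.31, 0.884], [0.127, -0.951, 0.283], [0.928, 0.014, -0.371]]
ft_force: [-0.7, -0.7, 0.4]
grip_width: 0.0664
```

```bash
python3 -c "
from h import *
st();go((.555,-.361,.115),(.555,-.361,.19))"
```

```text
t 41.0 q [-64.   47.3  93.5  81.9  68.1 -48.5] pos [ 0.5539 -0.3626  0.0678] tilt 68.2 az 17.7 R [[0.349, 0.31, 0.884], [0.127, -0.951, 0.283], [0.928, 0.014, -0.371]]
t 41.0 pos [ 0.5539 -0.3626  0.0678] w 0.0664 q6 -49 f [-0.7 -0.7  0.4] z [ 0.884  0.283 -0.371]
(0.555, -0.361, 0.115) -> [ 4.44 -0.05 -1.6 ]
(0.555, -0.361, 0.19) -> [11.4   0.05 -4.39]
```

Emit:
{"op": "apply_moves", "data": {"motion": [{"tx":2,"ty":0,"tz":-0.8,"turn":0,"jaw":-1},{"tx":4,"ty":0,"tz":-1.6,"turn":0,"jaw":-1},{"tx":7,"ty":0,"tz":-2.8,"turn":0,"jaw":-1},{"tx":10,"ty":0,"tz":-4,"turn":0,"jaw":-1},{"tx":11.4,"ty":0,"tz":-4.4,"turn":0,"jaw":-1}]}}

```text
time_s: 41.38
position: [0.5548, -0.3607, 0.1936]
tool_rot: [[0.347, 0.31, 0.885], [0.13, -0.951, 0.282], [0.929, 0.018, -0.37]]
ft_force: [0.1, -0.2, -2.4]
grip_width: 0.066
```

Run:
```python
from h import *
st()
b,d=get_image("side");c,d2=get_image("scene")
B=cv2.resize(b[40:250,270:500,::-1],(400,365));C=cv2.resize(c[80:240,90:290,::-1],(400,320))
cv2.imwrite("pics/m4.png",np.hstack([B[:320],C]))
g=cloud(d2,camera_params("scene")).reshape(-1,3);q=g[(np.abs(g[:,2]-.055)<.004)&(np.hypot(g[:,0]-.547,g[:,1]+.148)<.12)];print("bowl",len(q),np.round((np.percentile(q,1,axis=0)+np.percentile(q,99,axis=0))/2,3))
```

```text
t 41.4 q [-63.8  35.1  90.2  76.4  70.9 -32.5] pos [ 0.5548 -0.3607  0.1936] tilt 68.3 az 17.7 R [[0.347, 0.31, 0.885], [0.13, -0.951, 0.282], [0.929, 0.018, -0.37]]
bowl 315 [ 0.547 -0.148  0.054]
```

View pics/m4.png

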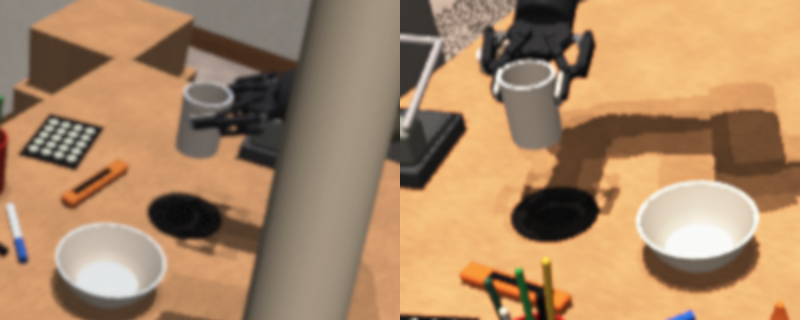

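The tub is held upright and lifted clear, and the bare mat is visible. I'll measure the mat now and move over the bowl.

Emit:
{"op": "apply_moves", "data": {"motion": [{"tx":0.4,"ty":-2.5,"tz":1,"turn":0,"jaw":-1},{"tx":0.8,"ty":-5,"tz":2,"turn":0,"jaw":-1},{"tx":1.2,"ty":-8,"tz":3,"turn":0,"jaw":-1},{"tx":1.6,"ty":-11,"tz":4,"turn":0,"jaw":-1},{"tx":1.9,"ty":-12,"tz":4.3,"turn":0,"jaw":-1}]}}

```text
time_s: 41.9
position: [0.5614, -0.2272, 0.1895]
tool_rot: [[0.351, 0.313, 0.883], [0.128, -0.95, 0.286], [0.928, 0.013, -0.373]]
ft_force: [-0.6, 1.5, -2.5]
grip_width: 0.0664
```

Emit:
{"op": "apply_moves", "data": {"motion": [{"tx":0.4,"ty":-2.5,"tz":1,"turn":0,"jaw":-1},{"tx":0.8,"ty":-5,"tz":2,"turn":0,"jaw":-1},{"tx":1.2,"ty":-8,"tz":3,"turn":0,"jaw":-1},{"tx":1.6,"ty":-11,"tz":4,"turn":0,"jaw":-1},{"tx":1.9,"ty":-11.2,"tz":4.3,"turn":0,"jaw":-1}]}}

```text
time_s: 42.32
position: [0.5692, -0.1011, 0.1875]
tool_rot: [[0.355, 0.318, 0.879], [0.126, -0.948, 0.291], [0.926, 0.008, -0.377]]
ft_force: [-0.1, 0.9, -2.3]
grip_width: 0.0665
```

Run:
```python
from h import *
st();go((.573,-.11,.14))
for n in("side","scene"):
    im,d=get_image(n);p=camera_params(n);W=cloud(d,p);g=W.reshape(-1,3);v=im.max(2).ravel()
    near=np.hypot(g[:,0]-.548,g[:,1]+.361)<.085
    q=g[near&(v<60)&(np.abs(g[:,2])<.012)];c=cv2.minEnclosingCircle(cv2.convexHull(q[:,:2].astype(np.float32)));print(n,"mat",len(q),np.round(c[0],4),round(c[1],4),q.mean(0).round(4))
    q=g[(np.abs(g[:,2]-.055)<.004)&(np.hypot(g[:,0]-.547,g[:,1]+.148)<.1)];print("bowl",len(q),np.round((q.min(0)+q.max(0))/2,3),np.ptp(q,axis=0).round(3))
```

```text
t 42.3 q [-42.8  25.8 114.5  97.2  54.9 -47.3] pos [ 0.5692 -0.1011  0.1875] tilt 67.9 az 18.3 R [[0.355, 0.318, 0.879], [0.126, -0.948, 0.291], [0.926, 0.008, -0.377]]
t 42.3 pos [ 0.5692 -0.1011  0.1875] w 0.0665 q6 -47 f [-0.1  0.9 -2.3] z [ 0.879  0.291 -0.377]
(0.573, -0.11, 0.14) -> [-4.38  0.93  1.86]
side mat 498 [ 0.5447 -0.3625] 0.0607 [ 0.5355 -0.3455  0.0043]
bowl 305 [ 0.546 -0.147  0.055] [0.154 0.156 0.008]
scene mat 820 [ 0.5482 -0.3618] 0.0579 [ 0.5499 -0.3612  0.0035]
bowl 256 [ 0.552 -0.149  0.055] [0.147 0.154 0.007]
```

Emit:
{"op": "apply_moves", "data": {"motion": [{"tx":-1.5,"ty":0.5,"tz":0.6,"turn":0,"jaw":-1},{"tx":-3,"ty":0.9,"tz":1.2,"turn":0,"jaw":-1},{"tx":-4.4,"ty":0.9,"tz":1.9,"turn":0,"jaw":-1},{"tx":-4.4,"ty":0.9,"tz":1.9,"turn":0,"jaw":-1}]}}

```text
time_s: 42.75
position: [0.5748, -0.1153, 0.1379]
tool_rot: [[0.356, 0.313, 0.88], [0.126, -0.95, 0.287], [0.926, 0.008, -0.377]]
ft_force: [0.4, 0.6, -2.8]
grip_width: 0.0663
```

Emit:
{"op": "apply_moves", "data": {"motion": [{"tx":0,"ty":0,"tz":0,"turn":6,"jaw":-1},{"tx":0,"ty":0,"tz":0,"turn":12,"jaw":-1},{"tx":0,"ty":0,"tz":0,"turn":18,"jaw":-1},{"tx":0,"ty":0,"tz":0,"turn":24,"jaw":-1},{"tx":0,"ty":0,"tz":0,"turn":30,"jaw":-1}]}}

```text
time_s: 43.17
position: [0.575, -0.1165, 0.1382]
tool_rot: [[0.465, 0.09, 0.881], [-0.371, -0.884, 0.286], [0.804, -0.46, -0.377]]
ft_force: [0.4, 0.4, -2.7]
grip_width: 0.0663
```

Emit:
{"op": "apply_moves", "data": {"motion": [{"tx":0,"ty":0,"tz":0,"turn":6,"jaw":-1},{"tx":0,"ty":0,"tz":0,"turn":12,"jaw":-1},{"tx":0,"ty":0,"tz":0,"turn":18,"jaw":-1},{"tx":0,"ty":0,"tz":0,"turn":24,"jaw":-1},{"tx":0,"ty":0,"tz":0,"turn":30,"jaw":-1}]}}

```text
time_s: 43.58
position: [0.5751, -0.1177, 0.1385]
tool_rot: [[0.446, -0.157, 0.881], [-0.766, -0.576, 0.285], [0.463, -0.802, -0.377]]
ft_force: [-0.4, 0.3, -2.2]
grip_width: 0.0663
```

Run:
```python
from h import *
st();go((.573,-.11,.14))
```

```text
t 43.6 q [-43.9  32.9 115.  101.8  56.5   4.2] pos [ 0.5751 -0.1177  0.1385] tilt 67.8 az 17.9 R [[0.446, -0.157, 0.881], [-0.766, -0.576, 0.285], [0.463, -0.802, -0.377]]
t 43.6 pos [ 0.5751 -0.1177  0.1385] w 0.0663 q6 4 f [-0.4  0.3 -2.2] z [ 0.881  0.285 -0.377]
(0.573, -0.11, 0.14) -> [-0.61 -0.53 -0.02]
```

Emit:
{"op": "apply_moves", "data": {"motion": [{"tx":-0.6,"ty":-0.5,"tz":0,"turn":6,"jaw":-1},{"tx":-0.6,"ty":-0.5,"tz":0,"turn":12,"jaw":-1},{"tx":-0.6,"ty":-0.5,"tz":0,"turn":18,"jaw":-1},{"tx":-0.6,"ty":-0.5,"tz":0,"turn":24,"jaw":-1},{"tx":-0.6,"ty":-0.5,"tz":0,"turn":30,"jaw":-1}]}}

```text
time_s: 44.0
position: [0.5733, -0.1113, 0.14]
tool_rot: [[0.305, -0.36, 0.882], [-0.952, -0.111, 0.284], [-0.005, -0.926, -0.377]]
ft_force: [-0.4, -0.6, -1.9]
grip_width: 0.0663
```

Emit:
{"op": "apply_moves", "data": {"motion": [{"tx":0,"ty":0,"tz":0,"turn":4,"jaw":-1},{"tx":0,"ty":0,"tz":0,"turn":8,"jaw":-1},{"tx":0,"ty":0,"tz":0,"turn":12,"jaw":-1},{"tx":0,"ty":0,"tz":0,"turn":16,"jaw":-1},{"tx":0,"ty":0,"tz":0,"turn":20,"jaw":-1}]}}

```text
time_s: 44.42
position: [0.5734, -0.1125, 0.1404]
tool_rot: [[0.161, -0.443, 0.882], [-0.932, 0.225, 0.283], [-0.323, -0.868, -0.377]]
ft_force: [0.6, -0.5, -2.3]
grip_width: 0.0663
```

Emit:
{"op": "apply_moves", "data": {"motion": [{"tx":0,"ty":0,"tz":0,"turn":3,"jaw":-1},{"tx":0,"ty":0,"tz":0,"turn":6,"jaw":-1},{"tx":0,"ty":0,"tz":0,"turn":9,"jaw":-1},{"tx":0,"ty":0,"tz":0,"turn":12,"jaw":-1},{"tx":0,"ty":0,"tz":0,"turn":15,"jaw":-1}]}}

```text
time_s: 44.83
position: [0.5735, -0.1136, 0.1407]
tool_rot: [[0.039, -0.469, 0.882], [-0.842, 0.461, 0.282], [-0.539, -0.754, -0.377]]
ft_force: [0.4, 0.3, -2.8]
grip_width: 0.0665
```

Emit:
{"op": "apply_moves", "data": {"motion": [{"tx":0,"ty":0,"tz":0,"turn":3,"jaw":-1},{"tx":0,"ty":0,"tz":0,"turn":6,"jaw":-1},{"tx":0,"ty":0,"tz":0,"turn":9,"jaw":-1},{"tx":0,"ty":0,"tz":0,"turn":12,"jaw":-1},{"tx":0,"ty":0,"tz":0,"turn":15,"jaw":-1}]}}

```text
time_s: 45.25
position: [0.5737, -0.1148, 0.1411]
tool_rot: [[-0.086, -0.462, 0.883], [-0.692, 0.665, 0.281], [-0.716, -0.587, -0.377]]
ft_force: [0.0, -0.2, -2.4]
grip_width: 0.0659
```

Run:
```python
from h import *
st();go((.573,-.11,.14))
b,d=get_image("side");c,d2=get_image("scene")
B=cv2.resize(b[80:260,240:440,::-1],(400,360));C=cv2.resize(c[100:244,150:310,::-1],(400,360))
cv2.imwrite("pics/m5.png",np.hstack([B,C]))
```

```text
t 45.2 q [-43.6  32.4 115.4 102.3  56.2  84.8] pos [ 0.5737 -0.1148  0.1411] tilt 67.9 az 17.6 R [[-0.086, -0.462, 0.883], [-0.692, 0.665, 0.281], [-0.716, -0.587, -0.377]]
t 45.2 pos [ 0.5737 -0.1148  0.1411] w 0.0659 q6 85 f [ 0.  -0.2 -2.4] z [ 0.883  0.281 -0.377]
(0.573, -0.11, 0.14) -> [-0.25  0.42  0.12]
```

View pics/m5.png

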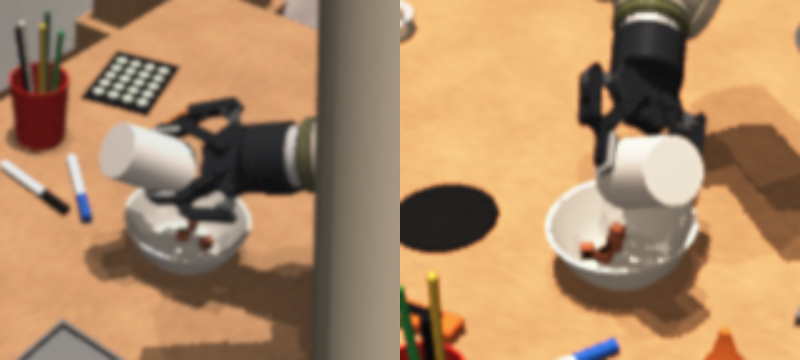

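Beads are sliding into the bowl. Tip further and wait.

Emit:
{"op": "apply_moves", "data": {"motion": [{"tx":-0.9,"ty":0.4,"tz":0.5,"turn":3,"jaw":-1},{"tx":-0.9,"ty":0.4,"tz":0.5,"turn":6,"jaw":-1},{"tx":-0.9,"ty":0.4,"tz":0.5,"turn":9,"jaw":-1},{"tx":-0.9,"ty":0.4,"tz":0.5,"turn":12,"jaw":-1},{"tx":-0.9,"ty":0.4,"tz":0.5,"turn":15,"jaw":-1}]}}

```text
time_s: 45.77
position: [0.5771, -0.105, 0.1436]
tool_rot: [[-0.201, -0.424, 0.883], [-0.498, 0.821, 0.28], [-0.843, -0.383, -0.376]]
ft_force: [-0.1, 0.6, -1.6]
grip_width: 0.0663
```

Emit:
{"op": "apply_moves", "data": {"motion": [{"tx":0,"ty":0,"tz":0,"turn":4,"jaw":-1},{"tx":0,"ty":0,"tz":0,"turn":8,"jaw":-1},{"tx":0,"ty":0,"tz":0,"turn":12,"jaw":-1},{"tx":0,"ty":0,"tz":0,"turn":16,"jaw":-1},{"tx":0,"ty":0,"tz":0,"turn":16,"jaw":-1}]}}

```text
time_s: 46.18
position: [0.5772, -0.1057, 0.1439]
tool_rot: [[-0.311, -0.351, 0.884], [-0.252, 0.927, 0.279], [-0.917, -0.136, -0.376]]
ft_force: [-0.0, 0.6, -1.8]
grip_width: 0.0663
```

Emit:
{"op": "apply_moves", "data": {"motion": [{"tx":0,"ty":0,"tz":0,"turn":0,"jaw":-1},{"tx":0,"ty":0,"tz":0,"turn":0,"jaw":-1},{"tx":0,"ty":0,"tz":0,"turn":0,"jaw":-1},{"tx":0,"ty":0,"tz":0,"turn":0,"jaw":-1},{"tx":0,"ty":0,"tz":0,"turn":0,"jaw":-1}]}}

```text
time_s: 46.6
position: [0.5772, -0.1057, 0.1439]
tool_rot: [[-0.31, -0.351, 0.883], [-0.252, 0.926, 0.279], [-0.917, -0.136, -0.376]]
ft_force: [-0.2, 0.4, -1.7]
grip_width: 0.0661
```

Emit:
{"op": "apply_moves", "data": {"motion": [{"tx":0,"ty":0,"tz":0,"turn":0,"jaw":-1},{"tx":0,"ty":0,"tz":0,"turn":0,"jaw":-1},{"tx":0,"ty":0,"tz":0,"turn":0,"jaw":-1},{"tx":0,"ty":0,"tz":0,"turn":0,"jaw":-1},{"tx":0,"ty":0,"tz":0,"turn":0,"jaw":-1}]}}

```text
time_s: 47.02
position: [0.5772, -0.1057, 0.1439]
tool_rot: [[-0.31, -0.351, 0.883], [-0.252, 0.926, 0.279], [-0.917, -0.136, -0.376]]
ft_force: [-0.1, -0.2, -1.9]
grip_width: 0.0664
```

Run:
```python
from h import *
st()
b,d=get_image("side");c,d2=get_image("scene")
B=cv2.resize(b[100:235,260:410,::-1],(400,360));C=cv2.resize(c[130:238,180:300,::-1],(400,360))
cv2.imwrite("pics/m6.png",np.hstack([B,C]))
for im,dd,n in((b,d,"side"),(c,d2,"scene")):
    g=cloud(dd,camera_params(n)).reshape(-1,3);m=red(im).ravel()>0
    q=g[m&(np.hypot(g[:,0]-.547,g[:,1]+.148)<.1)];print(n,len(q),q.min(0).round(3) if len(q) else 0,q.max(0).round(3) if len(q) else 0)
```

```text
t 47.0 q [-42.3  32.  115.5 103.4  55.4 115.9] pos [ 0.5772 -0.1057  0.1439] tilt 67.9 az 17.6 R [[-0.31, -0.351, 0.883], [-0.252, 0.926, 0.279], [-0.917, -0.136, -0.376]]
side 102 [ 0.508 -0.187  0.005] [ 0.559 -0.113  0.026]
scene 144 [ 0.513 -0.187  0.006] [ 0.564 -0.111  0.025]
```

View pics/m6.png

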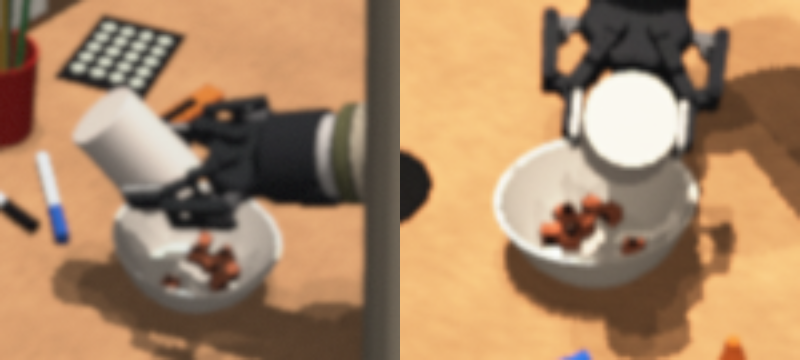

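Beads are all pooled in the bowl. The wrist load fell by about 0.8 N, which matches eight 10 g beads. Lift and turn back.

Emit:
{"op": "apply_moves", "data": {"motion": [{"tx":-2,"ty":-0.3,"tz":-0.8,"turn":0,"jaw":-1},{"tx":-4.6,"ty":-0.7,"tz":-1.9,"turn":0,"jaw":-1},{"tx":-4.6,"ty":-0.7,"tz":-1.9,"turn":-7,"jaw":-1},{"tx":-4.6,"ty":-0.7,"tz":-1.9,"turn":-14,"jaw":-1},{"tx":-4.6,"ty":-0.7,"tz":-1.9,"turn":-21,"jaw":-1}]}}

```text
time_s: 47.53
position: [0.5771, -0.1058, 0.1947]
tool_rot: [[-0.16, -0.44, 0.884], [-0.573, 0.771, 0.279], [-0.804, -0.462, -0.376]]
ft_force: [-0.2, -0.2, -1.8]
grip_width: 0.066
```

Emit:
{"op": "apply_moves", "data": {"motion": [{"tx":0,"ty":0,"tz":0,"turn":-7,"jaw":-1},{"tx":0,"ty":0,"tz":0,"turn":-14,"jaw":-1},{"tx":0,"ty":0,"tz":0,"turn":-21,"jaw":-1},{"tx":0,"ty":0,"tz":0,"turn":-28,"jaw":-1},{"tx":0,"ty":0,"tz":0,"turn":-35,"jaw":-1}]}}

```text
time_s: 47.95
position: [0.5771, -0.1057, 0.1947]
tool_rot: [[0.124, -0.452, 0.884], [-0.913, 0.297, 0.28], [-0.389, -0.841, -0.376]]
ft_force: [0.5, -0.8, -1.3]
grip_width: 0.0666
```

Emit:
{"op": "apply_moves", "data": {"motion": [{"tx":0,"ty":0,"tz":0,"turn":-7,"jaw":-1},{"tx":0,"ty":0,"tz":0,"turn":-14,"jaw":-1},{"tx":0,"ty":0,"tz":0,"turn":-21,"jaw":-1},{"tx":0,"ty":0,"tz":0,"turn":-28,"jaw":-1},{"tx":0,"ty":0,"tz":0,"turn":-35,"jaw":-1}]}}

```text
time_s: 48.37
position: [0.577, -0.1056, 0.1947]
tool_rot: [[0.362, -0.297, 0.884], [-0.916, -0.286, 0.28], [0.17, -0.911, -0.376]]
ft_force: [-0.4, -0.8, -1.6]
grip_width: 0.0661
```

Emit:
{"op": "apply_moves", "data": {"motion": [{"tx":0,"ty":0,"tz":0,"turn":-7,"jaw":-1},{"tx":0,"ty":0,"tz":0,"turn":-14,"jaw":-1},{"tx":0,"ty":0,"tz":0,"turn":-21,"jaw":-1},{"tx":0,"ty":0,"tz":0,"turn":-28,"jaw":-1},{"tx":0,"ty":0,"tz":0,"turn":-35,"jaw":-1}]}}

```text
time_s: 48.78
position: [0.5769, -0.1055, 0.1946]
tool_rot: [[0.467, -0.032, 0.884], [-0.582, -0.764, 0.28], [0.666, -0.645, -0.376]]
ft_force: [-0.5, -1.1, -1.9]
grip_width: 0.066
```

Emit:
{"op": "apply_moves", "data": {"motion": [{"tx":0,"ty":0,"tz":0,"turn":-7,"jaw":-1},{"tx":0,"ty":0,"tz":0,"turn":-14,"jaw":-1},{"tx":0,"ty":0,"tz":0,"turn":-21,"jaw":-1},{"tx":0,"ty":0,"tz":0,"turn":-28,"jaw":-1},{"tx":0,"ty":0,"tz":0,"turn":-35,"jaw":-1}]}}

```text
time_s: 49.2
position: [0.5768, -0.1054, 0.1946]
tool_rot: [[0.4, 0.244, 0.883], [-0.033, -0.959, 0.28], [0.916, -0.141, -0.376]]
ft_force: [0.0, 0.1, -2.0]
grip_width: 0.0662
```

Run:
```python
from h import *
st()
R=np.array(telemetry.observe()["tool_rot"]);R0=np.array([[.349,.31,.884],[.127,-.951,.283],[.928,.014,-.371]])
print("rotvec to R0 in tool deg",np.degrees(cv2.Rodrigues(R.T@R0)[0].ravel()).round(1))
for n in("side","scene"):
    im,d=get_image(n);g=cloud(d,camera_params(n)).reshape(-1,3);m=red(im).ravel()>0
    r=np.hypot(g[:,0]-.547,g[:,1]+.148);q=g[m&(r<.1)];print(n,len(q),"maxr",r[m&(r<.1)].max().round(3),q[:,2].max().round(3))
    q=g[(np.abs(g[:,2]-.055)<.004)&(r<.1)];print("bowl",len(q),np.round((q.min(0)+q.max(0))/2,3),np.ptp(q,axis=0).round(3))
    r=np.hypot(g[:,0]-.548,g[:,1]+.361);q=g[(im.max(2).ravel()<60)&(r<.12)&(np.abs(g[:,2])<.012)];c=cv2.minEnclosingCircle(q[:,:2].astype(np.float32));print("mat",len(q),np.round(c[0],3),round(c[1],3))
```

```text
t 49.2 q [-42.3  25.3 113.   97.   53.9 -35.9] pos [ 0.5768 -0.1054  0.1946] tilt 67.9 az 17.6 R [[0.4, 0.244, 0.883], [-0.033, -0.959, 0.28], [0.916, -0.141, -0.376]]
rotvec to R0 in tool deg [ 0.2  0.3 -9.7]
side 83 maxr 0.078 0.025
bowl 272 [ 0.52  -0.167  0.055] [0.141 0.153 0.007]
mat 634 [ 0.545 -0.357] 0.056
scene 107 maxr 0.073 0.023
bowl 155 [ 0.534 -0.169  0.054] [0.12  0.152 0.006]
mat 820 [ 0.549 -0.362] 0.058
```

The bowl has been nudged to about (0.525, -0.168), which is the announced disturbance. The mat is at (0.548, -0.361), as before. Level the turn and carry the tub back.

Emit:
{"op": "apply_moves", "data": {"motion": [{"tx":0,"ty":0,"tz":0,"turn":-5,"jaw":-1},{"tx":0,"ty":0,"tz":0,"turn":-9.7,"jaw":-1},{"tx":0,"ty":0,"tz":0,"turn":-9.7,"jaw":-1}]}}

```text
time_s: 49.55
position: [0.5768, -0.1054, 0.1946]
tool_rot: [[0.355, 0.306, 0.883], [0.124, -0.952, 0.28], [0.927, 0.01, -0.376]]
ft_force: [1.0, 1.1, -2.6]
grip_width: 0.0661
```

Emit:
{"op": "apply_moves", "data": {"motion": [{"tx":-0.4,"ty":3,"tz":-1,"turn":0,"jaw":-1},{"tx":-0.8,"ty":6,"tz":-2,"turn":0,"jaw":-1},{"tx":-1.2,"ty":9,"tz":-3,"turn":0,"jaw":-1},{"tx":-1.7,"ty":11.8,"tz":-4.4,"turn":0,"jaw":-1},{"tx":-2.1,"ty":11.8,"tz":-4.7,"turn":0,"jaw":-1}]}}

```text
time_s: 49.97
position: [0.5641, -0.2391, 0.1946]
tool_rot: [[0.355, 0.299, 0.886], [0.12, -0.954, 0.275], [0.927, 0.009, -0.375]]
ft_force: [-0.8, -1.5, -1.5]
grip_width: 0.0662
```

Emit:
{"op": "apply_moves", "data": {"motion": [{"tx":-0.4,"ty":3,"tz":-1,"turn":0,"jaw":-1},{"tx":-0.8,"ty":6,"tz":-2,"turn":0,"jaw":-1},{"tx":-1.2,"ty":9,"tz":-3,"turn":0,"jaw":-1},{"tx":-1.7,"ty":11.5,"tz":-4.4,"turn":0,"jaw":-1},{"tx":-2.1,"ty":11.5,"tz":-4.7,"turn":0,"jaw":-1}]}}

```text
time_s: 50.38
position: [0.549, -0.3691, 0.194]
tool_rot: [[0.356, 0.294, 0.887], [0.117, -0.956, 0.27], [0.927, 0.007, -0.374]]
ft_force: [-1.4, 0.2, -1.2]
grip_width: 0.0664
```

Run:
```python
from h import *
st();go((.552,-.362,.085))
R=np.array(telemetry.observe()["tool_rot"]);R0=np.array([[.349,.31,.884],[.127,-.951,.283],[.928,.014,-.371]])
print("rotvec to R0 in tool deg",np.degrees(cv2.Rodrigues(R.T@R0)[0].ravel()).round(1))
b,d=get_image("side");c,d2=get_image("scene")
B=cv2.resize(b[40:250,270:500,::-1],(400,365));C=cv2.resize(c[80:240,90:290,::-1],(400,320))
cv2.imwrite("pics/m7.png",np.hstack([B[:320],C]))
```

```text
t 50.4 q [-64.7  35.   90.1  76.   70.9 -31.6] pos [ 0.549  -0.3691  0.194 ] tilt 68.0 az 16.9 R [[0.356, 0.294, 0.887], [0.117, -0.956, 0.27], [0.927, 0.007, -0.374]]
t 50.4 pos [ 0.549  -0.3691  0.194 ] w 0.0664 q6 -32 f [-1.4  0.2 -1.2] z [ 0.887  0.27  -0.374]
(0.552, -0.362, 0.085) -> [-9.92 -0.67  4.54]
rotvec to R0 in tool deg [ 0.8  0.2 -0.7]
```

View pics/m7.png

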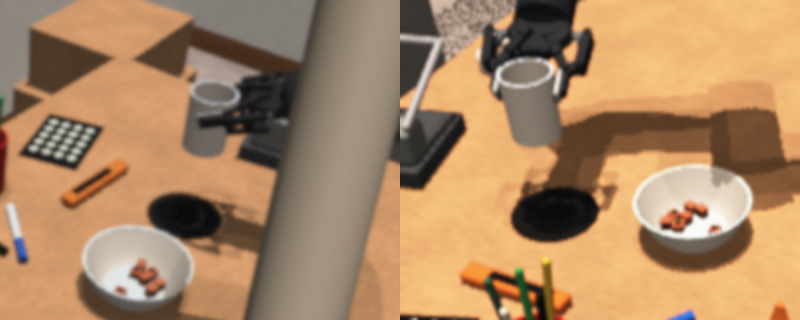

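The tub is upright and empty over the mat, and the beads lie in the shifted, upright bowl. Lower it.

Emit:
{"op": "apply_moves", "data": {"motion": [{"tx":-3,"ty":-0.6,"tz":1.5,"turn":0,"jaw":-1},{"tx":-6,"ty":-0.6,"tz":3,"turn":0,"jaw":-1},{"tx":-9,"ty":-0.6,"tz":4.2,"turn":0,"jaw":-1},{"tx":-9.9,"ty":-0.6,"tz":4.5,"turn":0,"jaw":-1},{"tx":-9.9,"ty":-0.6,"tz":4.5,"turn":0,"jaw":-1}]}}

```text
time_s: 50.9
position: [0.5515, -0.3564, 0.0824]
tool_rot: [[0.36, 0.297, 0.884], [0.109, -0.955, 0.277], [0.927, -0.003, -0.376]]
ft_force: [-1.1, 0.0, -0.5]
grip_width: 0.0661
```

Run:
```python
from h import *
st();go((.552,-.362,.0695))
```

```text
t 50.9 q [-63.8  45.4  94.6  81.7  67.7 -46.4] pos [ 0.5515 -0.3564  0.0824] tilt 67.9 az 17.4 R [[0.36, 0.297, 0.884], [0.109, -0.955, 0.277], [0.927, -0.003, -0.376]]
t 50.9 pos [ 0.5515 -0.3564  0.0824] w 0.0661 q6 -46 f [-1.1  0.  -0.5] z [ 0.884  0.277 -0.376]
(0.552, -0.362, 0.0695) -> [-1.23  0.55  0.37]
```

Emit:
{"op": "apply_moves", "data": {"motion": [{"tx":-0.4,"ty":0.3,"tz":0.1,"turn":-1,"jaw":-1},{"tx":-0.8,"ty":0.5,"tz":0.3,"turn":-1,"jaw":-1},{"tx":-1.1,"ty":0.5,"tz":0.4,"turn":-1,"jaw":-1},{"tx":-1.2,"ty":0.5,"tz":0.4,"turn":-1,"jaw":-1},{"tx":-1.2,"ty":0.5,"tz":0.4,"turn":-1,"jaw":-1}]}}

```text
time_s: 51.32
position: [0.5522, -0.3615, 0.0702]
tool_rot: [[0.354, 0.303, 0.885], [0.126, -0.953, 0.276], [0.927, 0.014, -0.376]]
ft_force: [-0.3, 0.4, -1.5]
grip_width: 0.0662
```

Run:
```python
from h import *
st();go((.552,-.362,.0675))
```

```text
t 51.3 q [-64.   46.8  94.   82.   67.7 -48.4] pos [ 0.5522 -0.3615  0.0702] tilt 67.9 az 17.3 R [[0.354, 0.303, 0.885], [0.126, -0.953, 0.276], [0.927, 0.014, -0.376]]
t 51.3 pos [ 0.5522 -0.3615  0.0702] w 0.0662 q6 -48 f [-0.3  0.4 -1.5] z [ 0.885  0.276 -0.376]
(0.552, -0.362, 0.0675) -> [-0.26  0.04  0.07]
```

Emit:
{"op": "apply_moves", "data": {"motion": [{"tx":-0.15,"ty":0,"tz":0,"turn":0,"jaw":-1},{"tx":-0.3,"ty":0,"tz":0.1,"turn":0,"jaw":-1},{"tx":-0.3,"ty":0,"tz":0.1,"turn":0,"jaw":-1},{"tx":-0.3,"ty":0,"tz":0.1,"turn":0,"jaw":-1}]}}

```text
time_s: 51.65
position: [0.5522, -0.3619, 0.0678]
tool_rot: [[0.353, 0.303, 0.885], [0.126, -0.953, 0.276], [0.927, 0.014, -0.374]]
ft_force: [-1.3, -0.5, 3.5]
grip_width: 0.066
```

Emit:
{"op": "apply_moves", "data": {"motion": [{"tx":0,"ty":0,"tz":0,"turn":0,"jaw":0.7},{"tx":0,"ty":0,"tz":0,"turn":0,"jaw":0.85},{"tx":0,"ty":0,"tz":0,"turn":0,"jaw":1},{"tx":0,"ty":0,"tz":0,"turn":0,"jaw":1},{"tx":0,"ty":0,"tz":0,"turn":0,"jaw":1}]}}

```text
time_s: 52.07
position: [0.5522, -0.3618, 0.0677]
tool_rot: [[0.353, 0.303, 0.885], [0.126, -0.953, 0.276], [0.927, 0.014, -0.374]]
ft_force: [-0.1, 0.4, 0.2]
grip_width: 0.0854
```

Emit:
{"op": "apply_moves", "data": {"motion": [{"tx":0,"ty":0,"tz":-2,"turn":0,"jaw":1},{"tx":0,"ty":0,"tz":-4,"turn":0,"jaw":1},{"tx":0,"ty":0,"tz":-7,"turn":0,"jaw":1},{"tx":0,"ty":0,"tz":-10,"turn":0,"jaw":1},{"tx":0,"ty":0,"tz":-13,"turn":0,"jaw":1}]}}

```text
time_s: 52.48
position: [0.436, -0.3977, 0.1167]
tool_rot: [[0.353, 0.304, 0.885], [0.126, -0.953, 0.277], [0.927, 0.014, -0.375]]
ft_force: [-0.0, -0.1, -0.7]
grip_width: 0.0859
```

Run:
```python
from h import *
st()
for n in("side","scene"):
    im,d=get_image(n);g=cloud(d,camera_params(n)).reshape(-1,3);m=red(im).ravel()>0
    r=np.hypot(g[:,0]-.525,g[:,1]+.168);q=g[(np.abs(g[:,2]-.055)<.004)&(r<.1)];b=(q.min(0)+q.max(0))/2;print(n,"bowl",len(q),b.round(3),np.ptp(q,axis=0).round(3),"circ",np.round(circ(q),3))
    r=np.hypot(g[:,0]-b[0],g[:,1]-b[1]);k=m&(r<.12)&(g[:,2]<.1);print("beads",k.sum(),"maxr",r[k].max().round(3),"zmax",g[k][:,2].max().round(3))
    q=g[(np.abs(g[:,2]-.094)<.004)&(np.hypot(g[:,0]-.551,g[:,1]+.363)<.05)];print("tub",len(q),np.round((q.min(0)+q.max(0))/2,3),np.ptp(q,axis=0).round(3))
    cv2.imwrite(f"pics/f_{n}.png",im[:,:,::-1])
a=cv2.imread("pics/f_side.png")[80:260,240:440];b=cv2.imread("pics/f_scene.png")[130:274,120:280]
cv2.imwrite("pics/m8.png",np.hstack([cv2.resize(a,(400,360),interpolation=3),cv2.resize(b,(400,360),interpolation=3)]))
```

```text
t 52.5 q [-77.5  40.4  98.4  71.7  76.7 -48.5] pos [ 0.436  -0.3977  0.1167] tilt 68.0 az 17.4 R [[0.353, 0.304, 0.885], [0.126, -0.953, 0.277], [0.927, 0.014, -0.375]]
side bowl 393 [ 0.515 -0.167  0.054] [0.154 0.154 0.007] circ [ 0.514 -0.166  0.074]
beads 96 maxr 0.041 zmax 0.025
tub 117 [ 0.549 -0.361  0.093] [0.067 0.069 0.006]
scene bowl 295 [ 0.514 -0.169  0.054] [0.156 0.155 0.006] circ [ 0.516 -0.169  0.074]
beads 89 maxr 0.041 zmax 0.023
tub 104 [ 0.548 -0.364  0.093] [0.07  0.068 0.006]
```

View pics/m8.png

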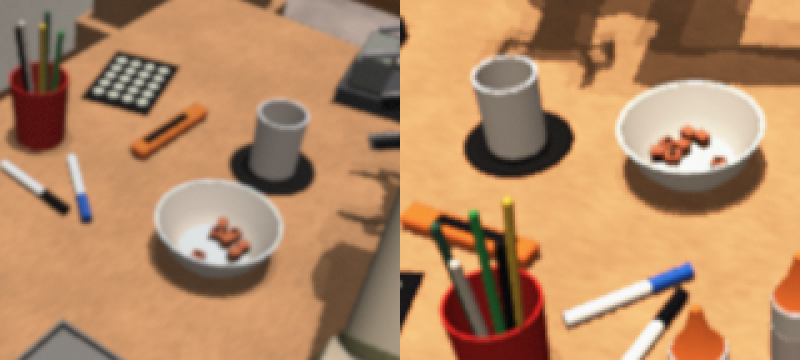

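The tub stands centred on the mat at (0.548, -0.362). The beads are at rest within 41 mm of the bowl's axis. I'll raise the arm and look with the wrist camera to check the tub is empty and count the beads.

Emit:
{"op": "apply_moves", "data": {"motion": [{"tx":4,"ty":0,"tz":-1.6,"turn":0,"jaw":1},{"tx":8,"ty":0,"tz":-3.2,"turn":0,"jaw":1},{"tx":12,"ty":0,"tz":-4.8,"turn":0,"jaw":1},{"tx":16,"ty":0,"tz":-6.4,"turn":0,"jaw":1},{"tx":18,"ty":-1,"tz":-7,"turn":0,"jaw":1}]}}

```text
time_s: 53.0
position: [0.4337, -0.3872, 0.3142]
tool_rot: [[0.352, 0.299, 0.887], [0.131, -0.954, 0.27], [0.927, 0.021, -0.374]]
ft_force: [-0.6, -0.4, -0.3]
grip_width: 0.0852
```

Emit:
{"op": "apply_moves", "data": {"motion": [{"tx":8,"ty":-4,"tz":-3,"turn":0,"jaw":1},{"tx":8,"ty":-4,"tz":-3,"turn":0,"jaw":1},{"tx":8,"ty":-4,"tz":-3,"turn":0,"jaw":1},{"tx":8,"ty":-4,"tz":-3,"turn":0,"jaw":1}]}}

```text
time_s: 53.33
position: [0.4236, -0.345, 0.4022]
tool_rot: [[0.349, 0.3, 0.888], [0.137, -0.953, 0.269], [0.927, 0.028, -0.374]]
ft_force: [-0.2, -0.3, 0.4]
grip_width: 0.0853
```

Run:
```python
from h import *
st();p=camera_params("wrist");im,d=get_image("wrist");cv2.imwrite("pics/wf.png",im[:,:,::-1])
print(proj([(.548,-.362,.094),(.515,-.168,.01)],p).round())
```

```text
t 53.3 q [-77.6  12.6  87.3  67.6  90.4 -12.6] pos [ 0.4236 -0.345   0.4022] tilt 68.0 az 16.8 R [[0.349, 0.3, 0.888], [0.137, -0.953, 0.269], [0.927, 0.028, -0.374]]
[[316. 361.]
 [189. 368.]]
```

View pics/wf.png

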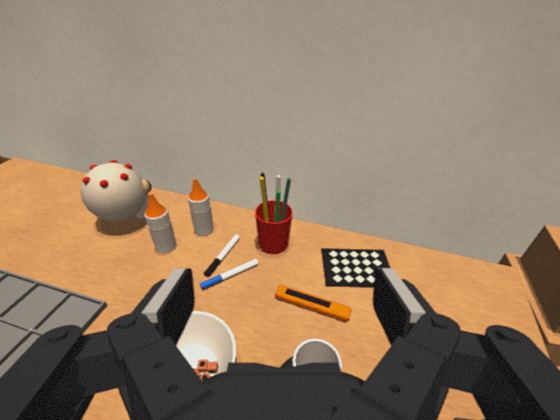

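The tub's interior is half hidden here. I'll compare the bead count: the tub before pouring (from the saved picture) against the bowl now, enlarged.

Run:
```python
from h import *
m=cv2.imread("pics/m2.png")[45:120,155:240]
a,_=get_image("side");b,_=get_image("scene");a=a[:,:,::-1];b=b[:,:,::-1]
pa=proj([(.515,-.168,.01)],camera_params("side"))[0].astype(int);pb=proj([(.515,-.168,.01)],camera_params("scene"))[0].astype(int)
f=lambda i:cv2.resize(i,(266,266),interpolation=cv2.INTER_CUBIC)
print(pa,pb)
cv2.imwrite("pics/cnt.png",np.hstack([f(m),f(a[pa[1]-22:pa[1]+22,pa[0]-22:pa[0]+22]),f(b[pb[1]-20:pb[1]+20,pb[0]-20:pb[0]+20])]))
```

```text
[346 202] [236 193]
```

View pics/cnt.png

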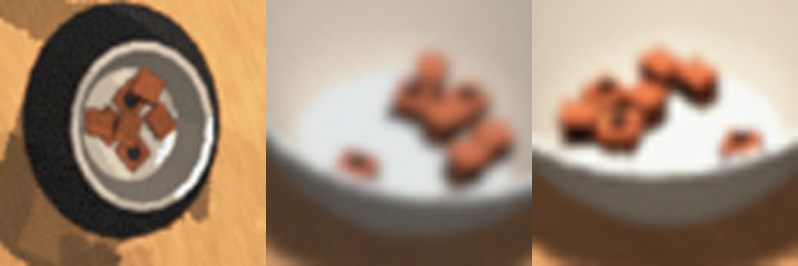

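```bash
python3 -c "
from rig import close_job;print(close_job())"
```

```text
the job is handed in; nothing more can be done
None
```

I handed the job in at about 53 s of the 210 s; no verdict was reported. All the square beads I could count are in the bowl and the tub is back on its mat.

**What I did:** I moved the four square beads from the tray into the tub. The moves have no tilt, so I got the tool to about 68° from vertical by pushing repeatedly against the arm's reach limit. I then gripped the tub and turned it to about 135° over the bowl. After the beads slid out, I stood the tub back upright on its mat.

**Last checks:**

| Item | Finding |
|---|---|
| Tub | Upright, rim at 93 mm. Its centre is at (0.548, -0.362) and the mat's is at about (0.548, -0.361). |
| Bowl | Was shifted about 3–4 cm after pouring while the robot was clear of it, probably the announced knock. Upright at about (0.515, -0.168). |
| Beads | Seven seen in both the scene and side views, resting within 41 mm of the bowl's axis. |
| Pens, glue, knife | Look undisturbed in the last pictures; not measured. |
| Buttons | Last seen in place before the pour; not checked again. |
| Arm | Clear of everything. |

**Not confirmed:** I could not see the tub floor after pouring. The wrist load fell by roughly 0.7–0.8 N, which fits seven or eight 10 g beads, but the force readings are too noisy to rule out one bead left in the tub. Holding it 45° past level for about 1 s should have emptied it.

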